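Ready the fries counter: set the chute guide, load the cups, lay out the tools

ROBOT

A 6-joint arm with a two-finger parallel gripper is mounted at the origin on the work surface. World frame = base frame: x ahead of the robot, y to its left, z up, the work surface at z = 0. Lengths are in mm, angles in degrees, forces in N, time in s.
With the tool pointing down it reaches from about 375 to 975 mm from the base axis. Payload 3.8 kg.
Tool frame: the origin (TCP) lies at the very end of the fingers, on their centre line; the grasp point (between the pads) lies r.hold_point_z behind it (r.hold_point_z is the distance from the TCP to the grasp point, in mm); z points along the fingers, x is the direction in which the jaws open and shut, and the axes are right-handed (so a half turn about z gives the same grasp; the last joint's range is limited). The gripper opens to 85 mm and grips with 20 to 120 N. Pads are 22 mm wide; open, the fingers measure 114 mm over their backs; the gripper's body (76 mm by 85 mm) begins 54 mm behind the grasp point. The pads swing forward as they close: fully open they stand 13 mm farther back than shut.
Start: joints at [61.599, 15.12, 91.902, -0, 72.978, -2.114], TCP at [298.936, 605.19, 231.28] pointing down, gripper open.
Joint ranges: [-150.88, 150.88], [-54.13, 125.18], [17.81, 147.31], [-75.09, 255.09], [0, 152.58], [-146.25, 146.25]. Speed limits (degrees/s): [147.25, 147.25, 180, 180, 180, 180].

INTERFACE

Orientations are given as a 3x3 rotation matrix whose columns are the frame's x, y, z axes.
In Python, from bench import r gives the robot as it stands.
- The arm moves only by the tool servo_tool, never from a script. Its argument "moves" is a list that holds one entry, the list of rows, each a list of 7 numbers: the shift along the tool's x, y, z each as a share of 0.06 m, from -1 to 1, then the turn, a rotation vector about the tool's x, y, z each as a share of 0.12 rad, from -1 to 1, then the opening, from 0 (shut) to 1 (fully open). A call has 1 to 12 rows; each row shifts and turns the commanded pose from where the row before left it, along the tool's axes as they then stand; what a row does not reach is not made up. A row lasts 1/8 s, in which the tool goes at most 62.5 mm and 10.7 degrees, less where a joint would pass 70% of its speed; a pose out of reach is approached as far as the arm can. A call with a number of a shift or a turn outside -1 to 1 is refused whole. A call with a gripper value outside its range is refused whole. The fingers move at their own pace and stop on an object; "grip_force" is the grip in N (left out, the last holds). Time passes only in rows, so rows that do not move let the fingers close. It gives the time, the measured TCP pose, the force and the opening at its end, in the units of the state.
- r.state(): the state, without advancing time (a new reading comes with each control period).
- r.camera(name): name is "scene" or "top" or "wrist"; returns the picture (420x560x3 uint8, blue, green, red); there is no depth.
- r.camera_info(name): a dict with "camera_matrix" (3x3 intrinsics, pixels), "rvec" (rotation vector, rad) and "tvec" (3), from world to camera coordinates, as OpenCV has them; the wrist camera has in their place "hand_eye" (4x4, takes a point from camera to tool coordinates, whose origin is the TCP and whose axes are the tool frame's). Camera axes: x right, y down, z forward; pixel columns grow to the right and rows downward; lengths in mm; the calibration is good to about 2 mm. The wrist camera is an equidistant fisheye: a pixel r from the principal point sees the ray r / f radians off the axis. A picture is of the moment at which its call begins: read the wrist's pose just before it. camera_info takes no time and is no camera call.
- r.hand_in(): hands the job in, once; it reports no verdict.
The state is a dict: "time": time; "joint_positions": joint angles; "joint_vel": joint speeds; "joint_efforts": joint torques, N m; "ee_pos": TCP position; "ee_rot": TCP orientation; "force": force on the tool from outside, world axes, zero at the start; "wrist_torque": the same for the moment, N m; "grip_width": opening from 0.0 (shut) to 1.0 (fully open).
Only numpy, scipy, OpenCV 4.12 (cv2) and the standard library are available. Lean on these libraries where they do the work, as an engineer would, in place of code of your own. Each camera call takes 0.05 s, during which the arm holds its last target.

TASK

Get the fries counter ready: first nudge the chute's stiff side guide by its yellow tab, in small taps, until it stands right over the red line without going past it, and leave the guide there. Then load every fries cup standing on the counter into the chute so that each slides down and lies on its navy back, mouth uphill. Also lay the spatula and the skimmer flat in the tray, each in the compartment of its handle's colour with the handle towards the red-striped end, and leave the salt shaker and the pickle jar standing where they are.

Things in the scene. Friction and masses are not known exactly. Their poses are not given: they have to be found in the camera images.
- trough: sloping channel of the gravity chute, fixed on a stand, slope 30 degrees, 400 mm long. Origin: on the floor surface at its upper edge, midway across the finished channel (222 mm above the table); x: downhill along the floor, y: across (left when looking downhill), z: square to the floor. Polished steel floor, y = -46 to +94 mm, slippery: cups slide down by themselves
- channel_mouth (a point): where the channel begins, 75 mm down from the upper edge, on the floor midway across. Uphill of it the floor is an open lead-in without side walls; downhill a fixed wall 25 mm high (inner face at trough y = -30 mm) and the movable guide opposite it make the channel, closed at its foot, 320 mm on, by a stop 34 mm high: cups queue up against it, four fit
- red_line (a point): point on the red line on the chute floor, at the channel mouth: the line is 6 mm wide, runs straight down the slope and is centred on trough y = +33 mm
- guide (a joint): position of the chute's stiff side guide (m): 0 = wide open, grows as it moves in trough -y towards the fixed wall, range to 0.060. At 0.040 it stands exactly over the red line, channel 60 mm wide. Aluminium strip 6 mm thick, 25 mm high, along the channel from its mouth to the stop; held by about 6 N of friction: moves while pushed, stays where left
- guide_tab (a point): middle of the outer face (looking to trough +y) of the yellow tab on the guide: 34 mm long down the slope, 12 mm thick, 23 to 71 mm above the trough floor (this point 48 mm above it). Push here in trough -y
- tray: fixed grey tray 218 x 176 mm, 20 mm high; walls, divider and floor 4 mm thick. Origin: centre of its underside; x: along the compartments, from the end with a red strip on the rim (-x) to the plain end; y: across. Two compartments 210 x 82 mm: blue floor centred at y = +43 mm, yellow floor at y = -43 mm
- cup0: reusable fries cup, hard plastic, 70 g, standing upright at the start; 3 or 4 of the four are there (absent: None). A box open at the top, 50 wide (y), 32 deep (x): plain navy back 76 tall at x = -16, low cream front 48 tall at x = +16, flat cream sides at y = -25 and +25, 62 tall, to grip (all mm). Origin: centre of the bottom; z: bottom to mouth; x: back to front
- cup1: reusable fries cup, hard plastic, 70 g, standing upright at the start; 3 or 4 of the four are there (absent: None). A box open at the top, 50 wide (y), 32 deep (x): plain navy back 76 tall at x = -16, low cream front 48 tall at x = +16, flat cream sides at y = -25 and +25, 62 tall, to grip (all mm). Origin: centre of the bottom; z: bottom to mouth; x: back to front
- cup2: reusable fries cup, hard plastic, 70 g, standing upright at the start; 3 or 4 of the four are there (absent: None). A box open at the top, 50 wide (y), 32 deep (x): plain navy back 76 tall at x = -16, low cream front 48 tall at x = +16, flat cream sides at y = -25 and +25, 62 tall, to grip (all mm). Origin: centre of the bottom; z: bottom to mouth; x: back to front
- cup3: reusable fries cup, hard plastic, 70 g, standing upright at the start; 3 or 4 of the four are there (absent: None). A box open at the top, 50 wide (y), 32 deep (x): plain navy back 76 tall at x = -16, low cream front 48 tall at x = +16, flat cream sides at y = -25 and +25, 62 tall, to grip (all mm). Origin: centre of the bottom; z: bottom to mouth; x: back to front
- spatula: spatula with a square 56 mm wide blade, 120 g, lying flat. Blue handle: straight bar 18 mm wide, 20 mm tall, x = -80 to +40 mm; 4 mm thick steel blade on to x = +101 mm. Origin: on the handle's underside near the centre of mass, a good place to grip; x: along it towards the blade, y: across, z: up. Belongs in the blue (+y) tray compartment
- spatula_blade (a point): middle of the spatula's blade, 70 mm from its origin
- spatula_butt (a point): near the free end of the spatula's handle, 75 mm from its origin
- skimmer: skimmer with a round 60 mm perforated blade, 120 g, lying flat. Yellow handle: straight bar 18 mm wide, 20 mm tall, x = -80 to +40 mm; 4 mm thick steel blade on to x = +101 mm. Origin: on the handle's underside near the centre of mass, a good place to grip; x: along it towards the blade, y: across, z: up. Belongs in the yellow (-y) tray compartment
- skimmer_blade (a point): middle of the skimmer's blade, 70 mm from its origin
- skimmer_butt (a point): near the free end of the skimmer's handle, 75 mm from its origin
- shaker: glass salt shaker with a steel cap, 48 mm across, 90 mm tall; not part of the job, leave it standing. Origin: centre of its underside
- jar: amber pickle jar, 76 mm across, 100 mm tall; not part of the job, leave it standing. Origin: centre of its underside
Mind the look-alikes: they are no part of the job. Leave any brown or pink look-alike of the spatula alone.

How it is judged (in metres and radians):
On the way:
1. the guide stands over the red line (within 4 mm) (value of joint guide between 0.036 and 0.044 m), for 0.3 s.
At the end, for the whole second after the job is handed in: The guide is within 4 mm of the red line; every cup present lies at rest in the chute channel on its navy back with its mouth uphill, none on top of another; spatula and skimmer lie flat and at rest on the tray floor, each in the compartment of its colour, handle at the red-striped end (all of step 1 and x of cup0 in the frame of trough between 0.13 and 0.405 m and y of cup0 in the frame of trough between -0.02 and 0.02 m and z of cup0 in the frame of trough between 0.008 and 0.026 m and angle between each of cup0, cup1, cup2, cup3's own x axis and vertical below 0.75 rad and angle between cup0's own z axis and vertical between 0.8 and 1.3 rad and linear speed of each of cup0, cup1, cup2, cup3, spatula, skimmer below 0.02 m/s and x of cup1 in the frame of trough between 0.13 and 0.405 m and y of cup1 in the frame of trough between -0.02 and 0.02 m and z of cup1 in the frame of trough between 0.008 and 0.026 m and angle between cup1's own z axis and vertical between 0.8 and 1.3 rad and x of cup2 in the frame of trough between 0.13 and 0.405 m and y of cup2 in the frame of trough between -0.02 and 0.02 m and z of cup2 in the frame of trough between 0.008 and 0.026 m and angle between cup2's own z axis and vertical between 0.8 and 1.3 rad and x of cup3 in the frame of trough between 0.13 and 0.405 m and y of cup3 in the frame of trough between -0.02 and 0.02 m and z of cup3 in the frame of trough between 0.008 and 0.026 m and angle between cup3's own z axis and vertical between 0.8 and 1.3 rad and y of spatula_blade in the frame of tray between 0.006 and 0.079 m and y of spatula_butt in the frame of tray between 0.006 and 0.079 m and x of each of spatula_blade, skimmer_blade in the frame of tray above 0.04 m and x of each of spatula_butt, skimmer_butt in the frame of tray below -0.04 m and height (world z) of each of spatula, skimmer below 0.01 m and angle between each of spatula, skimmer's own z axis and vertical below 0.1 rad and y of skimmer_blade in the frame of tray between -0.079 and -0.006 m and y of skimmer_butt in the frame of tray between -0.079 and -0.006 m); the robot touches nothing.
It fails at once if the guide is pushed more than 6 mm past the red line (value of joint guide above 0.046 m).
It fails at once if a cup lies in the chute while the guide is not yet at the line (value of joint guide below 0.034 m and ((x of cup0 in the frame of trough between 0.09 and 0.4 m and y of cup0 in the frame of trough between -0.03 and 0.08 m and z of cup0 in the frame of trough between 0 and 0.03 m) or (x of cup1 in the frame of trough between 0.09 and 0.4 m and y of cup1 in the frame of trough between -0.03 and 0.08 m and z of cup1 in the frame of trough between 0 and 0.03 m) or (x of cup2 in the frame of trough between 0.09 and 0.4 m and y of cup2 in the frame of trough between -0.03 and 0.08 m and z of cup2 in the frame of trough between 0 and 0.03 m) or (x of cup3 in the frame of trough between 0.09 and 0.4 m and y of cup3 in the frame of trough between -0.03 and 0.08 m and z of cup3 in the frame of trough between 0 and 0.03 m))).
It fails at once if a bystander (shaker, jar) is pushed more than 4 cm away or knocked over (distance of any of shaker, jar from where it was at the start of the episode above 0.04 m or angle between any of shaker, jar's own z axis and vertical above 0.6 rad).
Of cup0, cup1, cup2, cup3 only 3 to 4 are there at a start; the rules pass over those that are not, and their reading is None.
At some moment in a run one of spatula, skimmer may be knocked a few centimetres aside while the robot is not near it.
It also fails if it takes over 210 s, if anything falls off the work surface, if the arm or the gripper's body presses on something with over 40 N, if the wrist force passes 120 N, or if a joint passes its speed limit or range.

## Working session

There is one attempt and no reset: what is moved stays moved. The work goes in short steps, Python scripts to look and compute and a tool call to move; the robot and the scene stay as the last step left them, time stands still between calls to the robot, and variables do not carry over. Pictures are saved under pics/ and viewed, and the job is handed in when it is done.

Besides the shell and the picture viewer there is one more tool, called after "Emit:" as name(argument=value, ...) on one line, values as JSON. servo_tool: Moves the arm, as the interface text tells. Shift numbers are shares of 0.06 m and turn numbers shares of 0.12 rad, none past 1 either way. Its arguments: {"type":"object","properties":{"moves":{"type":"array","items":{"type":"array","items":{"type":"array","items":{"type":"number"}}}},"grip_force":{"type":"number"}},"required":["moves"]}

```bash
ls; mkdir -p pics; python3 - <<'E'
from bench import r
import cv2,numpy as np
print(r.state()); print(r.hold_point_z)
for n in ("scene","top","wrist"):
    print(n,r.camera_info(n))
    cv2.imwrite(f"pics/{n}0.png",r.camera(n))
E
```

```text
pics
{'time': 0.0, 'joint_positions': array([ 6.15969921e+01,  1.51688536e+01,  9.19821888e+01,  3.31505166e-04,
        7.29788676e+01, -2.11377041e+00]), 'joint_vel': array([ 0.07062825,  0.03778183, -0.10444482, -0.05435637, -0.0664696 ,
        0.04189849]), 'joint_efforts': array([ 1.94418353e-04, -5.15097141e+01, -3.67319119e+01, -9.22464051e-05,
        1.26981319e-02,  4.06296283e-05]), 'ee_pos': array([298.5988282 , 604.52890902, 229.95682543]), 'ee_rot': array([[ 4.42903083e-01,  8.96568840e-01, -1.08338032e-03],
       [ 8.96566632e-01, -4.42904399e-01, -1.99178782e-03],
       [-2.26560881e-03, -8.91536825e-05, -9.99997430e-01]]), 'force': array([1.76058733, 0.64221908, 0.09387193]), 'wrist_torque': array([ 0.00788498, -0.00902383, -0.02136306]), 'grip_width': 0.9992638082190218}
18.700000000000003
scene {'camera_matrix': array([[413.61484502,   0.        , 291.64803151],
       [  0.        , 413.61484502, 218.94844438],
       [  0.        ,   0.        ,   1.        ]]), 'rvec': array([ 2.1050122 ,  0.64605148, -0.32711324]), 'tvec': array([-462.3858984 ,   -9.76641021, 1521.25385844])}
top {'camera_matrix': array([[401.86831079,   0.        , 274.86003679],
       [  0.        , 401.86831079, 216.41794846],
       [  0.        ,   0.        ,   1.        ]]), 'rvec': array([ 2.18591561, -2.14017729,  0.1253244 ]), 'tvec': array([  82.78090883,  488.41146292, 1291.70933722])}
wrist {'camera_matrix': array([[325.1922621 ,   0.        , 280.41014177],
       [  0.        , 325.1922621 , 208.64480028],
       [  0.        ,   0.        ,   1.        ]]), 'hand_eye': array([[ 9.99999892e-01, -4.33406822e-04,  1.65096442e-04,
         5.02446839e-01],
       [ 3.71324886e-04,  9.61473748e-01,  2.74896513e-01,
        -6.93561987e+01],
       [-2.77877919e-04, -2.74896423e-01,  9.61473806e-01,
        -1.41760602e+02],
       [ 0.00000000e+00,  0.00000000e+00,  0.00000000e+00,
         1.00000000e+00]])}
```

View pics/scene0.png

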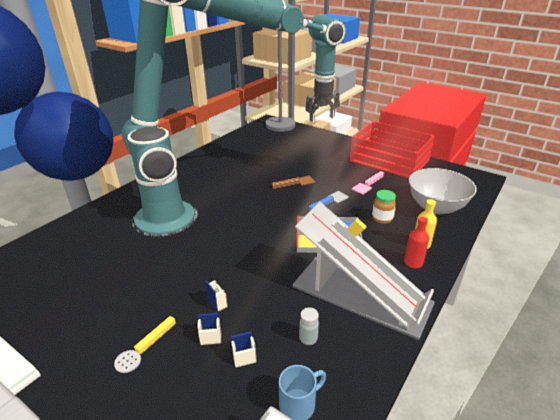

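View pics/top0.png

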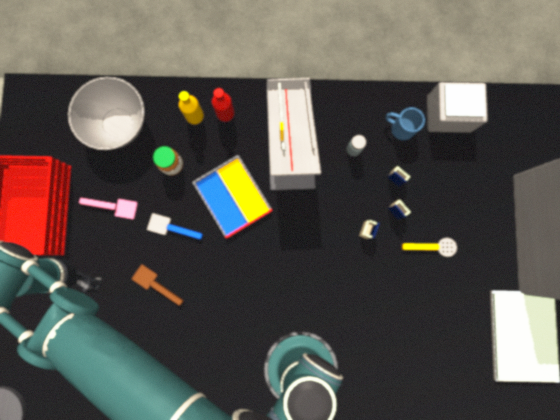

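View pics/wrist0.png

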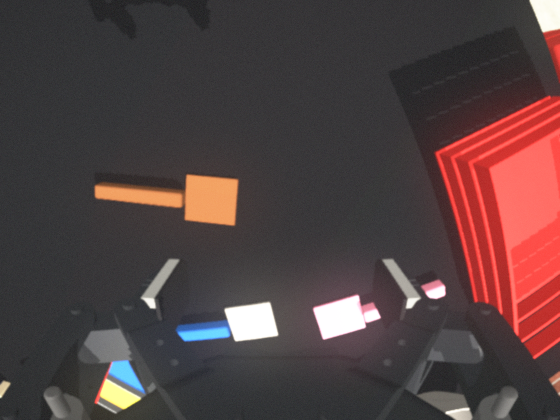

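```bash
cat > h.py <<'E'
from bench import r
import cv2,numpy as np
def cam(n):
    i=r.camera_info(n);R=cv2.Rodrigues(i['rvec'])[0];return i['camera_matrix'],R,np.array(i['tvec']).ravel(),i['rvec']
def proj(n,P):
    K,R,t,rv=cam(n);return cv2.projectPoints(np.array(P,float).reshape(-1,1,3),rv,t,K,None)[0].reshape(-1,2)
def ray(n,uv):
    K,R,t,_=cam(n);uv=np.atleast_2d(uv).astype(float)
    d=np.c_[uv,np.ones(len(uv))]@np.linalg.inv(K).T@R;return -R.T@t,d/np.linalg.norm(d,axis=1)[:,None]
def onz(n,uv,z=0):
    o,d=ray(n,uv);s=(z-o[2])/d[:,2];return o+d*s[:,None]
def wray(uv,st):
    i=r.camera_info('wrist');K=i['camera_matrix'];H=i['hand_eye'];uv=np.atleast_2d(uv).astype(float)
    q=(uv-[K[0,2],K[1,2]])/K[0,0];th=np.linalg.norm(q,axis=1)
    d=np.c_[q/th[:,None]*np.sin(th)[:,None],np.cos(th)]
    T=np.eye(4);T[:3,:3]=st['ee_rot'];T[:3,3]=st['ee_pos'];M=T@H
    return M[:3,3],d@M[:3,:3].T
def wonz(uv,st,z=0):
    o,d=wray(uv,st);s=(z-o[2])/d[:,2];return o+d*s[:,None]
def wproj(P,st):
    i=r.camera_info('wrist');K=i['camera_matrix'];H=i['hand_eye']
    T=np.eye(4);T[:3,:3]=st['ee_rot'];T[:3,3]=st['ee_pos'];M=np.linalg.inv(T@H)
    c=np.atleast_2d(P)@M[:3,:3].T+M[:3,3];rho=np.hypot(c[:,0],c[:,1]);th=np.arctan2(rho,c[:,2])
    return c[:,:2]/rho[:,None]*th[:,None]*K[0,0]+[K[0,2],K[1,2]]
def tri(uv1,uv2,a='top',b='scene'):
    o1,d1=ray(a,uv1);o2,d2=ray(b,uv2);d1=d1[0];d2=d2[0]
    s=np.linalg.lstsq(np.c_[d1,-d2],o2-o1,rcond=None)[0];p=o1+s[0]*d1;q=o2+s[1]*d2
    return (p+q)/2,np.linalg.norm(p-q)
def crop(f,x0,y0,x1,y1,k,out):
    im=cv2.imread(f)[y0:y1,x0:x1];cv2.imwrite(out,cv2.resize(im,None,fx=k,fy=k,interpolation=cv2.INTER_CUBIC))
E
python3 - <<'E'
from h import *
crop('pics/top0.png',260,70,330,200,4.6,'pics/c1.png')
crop('pics/scene0.png',290,200,440,330,4.6,'pics/c2.png')
E
```

```text
(no output)
```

View pics/c1.png

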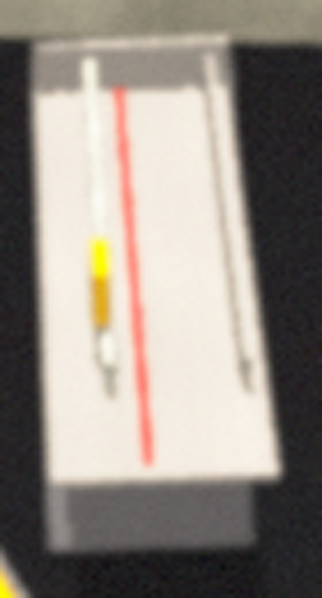

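View pics/c2.png

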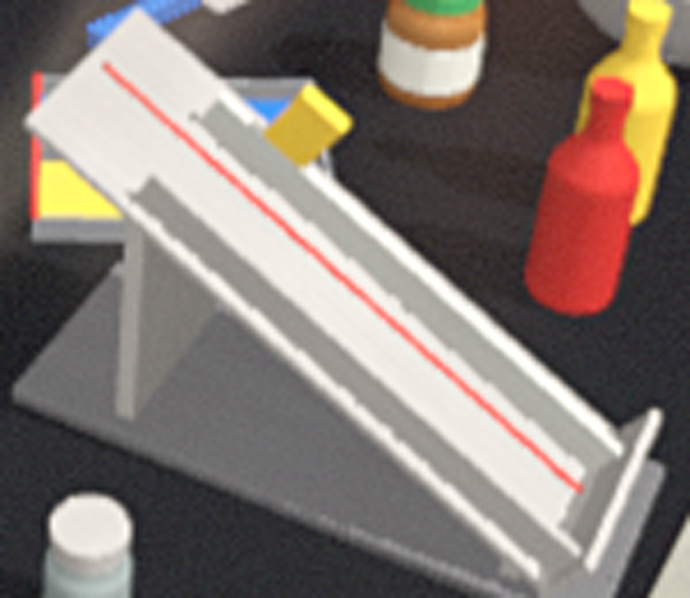

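```bash
python3 - <<'E'
from h import *
f=lambda x,y:(260+x/4.6,70+y/4.6)
g=lambda x,y:(290+x/4.6,200+y/4.6)
L=onz('top',f(50,480),222)[0];R_=onz('top',f(280,474),222)[0];print(L,R_,np.linalg.norm(L-R_))
print(onz('scene',g(138,8),222),onz('scene',g(28,122),222))
print(tri(f(50,480),g(138,8)),tri(f(280,474),g(28,122)))
# red line ends
print('red top end',onz('top',f(149,465),222),'scene',onz('scene',g(105,65),222),tri(f(149,465),g(105,65)),'low',tri(f(120,88),g(582,490)))
# blobs
im=cv2.imread('pics/top0.png');hsv=cv2.cvtColor(im,cv2.COLOR_BGR2HSV)
def blobs(lo,hi,name,z,amin=20):
    m=cv2.inRange(hsv,lo,hi);n,l,s,c=cv2.connectedComponentsWithStats(m)
    for i in range(1,n):
        if s[i,4]>amin:
            pts=np.argwhere(l==i)[:,::-1].astype(np.float32);rc=cv2.minAreaRect(pts)
            print(name,s[i,4],np.round(c[i],1),np.round(onz('top',c[i],z)[0],0),[np.round(x,1) for x in rc])
blobs((20,150,120),(35,255,255),'yel',10)
blobs((95,120,80),(125,255,255),'blue',10)
E
```

```text
[583.87554142 106.93778872 222.        ] [590.69539934 -34.60211411 222.        ] 141.70410916363582
[[585.35183269 102.85941147 222.        ]] [[595.29142535 -37.94674939 222.        ]]
(array([583.91588886, 106.62692466, 219.60217691]), np.float64(1.1753758683777566)) (array([592.13793851, -34.5274692 , 218.52056617]), np.float64(1.5960502186232128))
red top end [[594.6051201   46.16350496 222.        ]] scene [[601.46790049  36.88063347 222.        ]] (array([596.25086816,  45.8653571 , 214.90340829]), np.float64(0.005569264019116173)) low (array([924.95819686,  64.08602253,  25.98322996]), np.float64(0.5072950942969371))
yel 545 [189.6 107. ] [860. 394.  10.] [array([189.5, 106.5]), array([35.3, 19.2]), np.float64(63.4)]
yel 42 [281.2 130.1] [785.  78.  10.] [array([281., 131.]), array([16.,  2.]), np.float64(90.0)]
yel 1443 [243.1 189.8] [576. 201.  10.] [array([243. , 189.7]), array([61.3, 23.6]), np.float64(58.6)]
yel 271 [420.6 246.3] [ 400. -390.   10.] [array([420. , 246.5]), array([ 7., 36.]), np.float64(90.0)]
blue 1394 [220.5 202.3] [532. 275.  10.] [array([220.4, 202.3]), array([59.5, 23.7]), np.float64(59.0)]
blue 33 [375.5 229.9] [ 451. -242.   10.] [array([375.6, 229.2]), array([ 2.5, 13.9]), np.float64(18.4)]
blue 288 [184.8 231.2] [433. 390.  10.] [array([184.6, 231.2]), array([36.7,  8. ]), np.float64(16.7)]
```

```bash
python3 - <<'E'
from h import *
crop('pics/top0.png',340,150,470,260,6,'pics/c3.png')
crop('pics/scene0.png',100,270,270,380,4.6,'pics/c4.png')
crop('pics/scene0.png',310,205,380,250,10,'pics/c5.png')
E
```

```text
(no output)
```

View pics/c3.png

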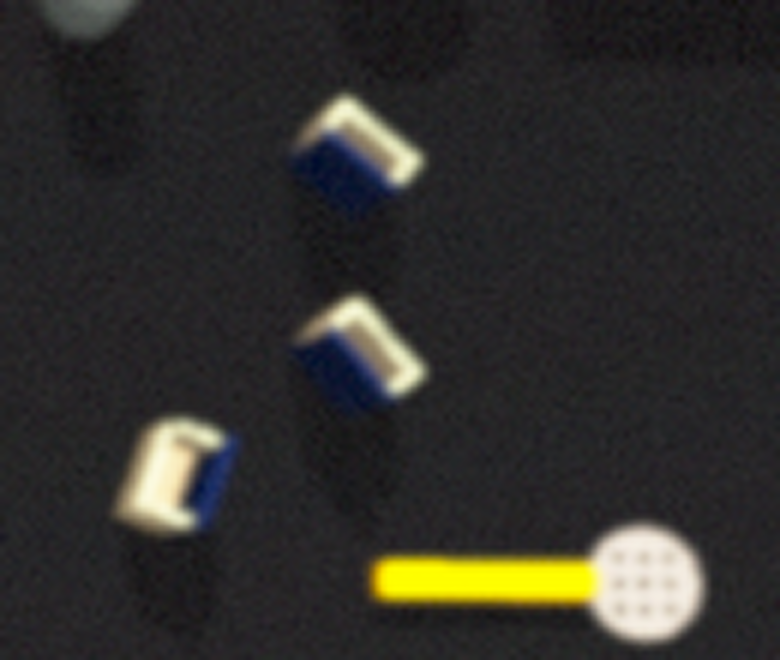

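View pics/c4.png

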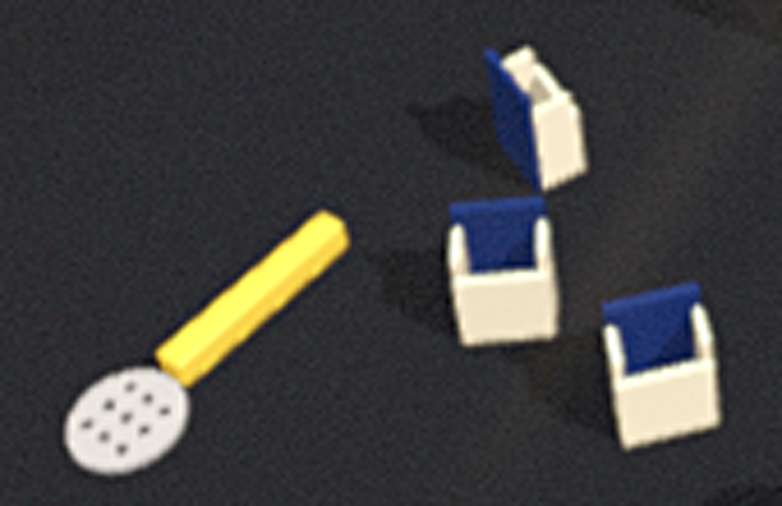

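View pics/c5.png

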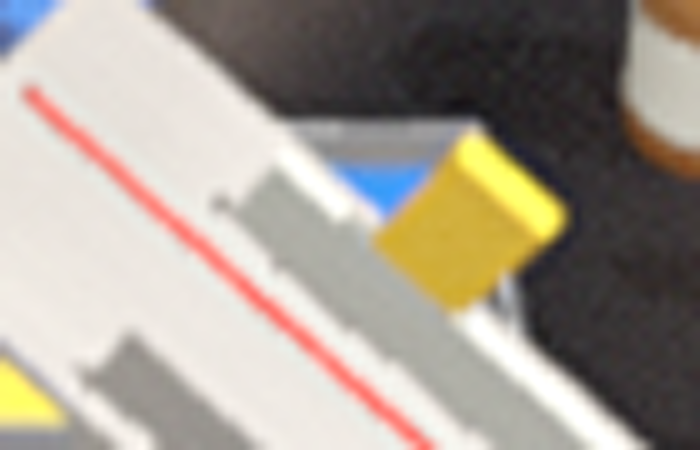

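```bash
cat >> h.py <<'E'
YAW=np.radians(3.1)
def trough(org=(589,12,222),yaw=YAW):
    c,s=np.cos(yaw),np.sin(yaw);Rz=np.array([[c,-s,0],[s,c,0],[0,0,1]])
    a=np.radians(30);Ry=np.array([[np.cos(a),0,np.sin(a)],[0,1,0],[-np.sin(a),0,np.cos(a)]])
    T=np.eye(4);T[:3,:3]=Rz@Ry;T[:3,3]=org;return T
def ontr(n,uv,z=0,st=None,T=None):
    T=trough() if T is None else T
    o,d=wray(uv,st) if n=='wrist' else ray(n,uv)
    ol=T[:3,:3].T@(o-T[:3,3]);dl=d@T[:3,:3];s=(z-ol[2])/dl[:,2];return ol+dl*s[:,None]
E
python3 - <<'E'
from h import *
np.set_printoptions(precision=1,suppress=True)
f=lambda x,y:(260+x/4.6,70+y/4.6)
g=lambda x,y:(290+x/4.6,200+y/4.6)
k=lambda x,y:(310+x/10,205+y/10)
print('redline top',ontr('top',[f(149,465),f(120,88)]),'scene',ontr('scene',[g(105,65),g(582,490)]))
print('corners',ontr('top',[f(50,480),f(280,474)]),ontr('scene',[g(138,8),g(28,122)]))
print('guide inner low corner scene',ontr('scene',[k(220,205)]),'fixed',ontr('scene',[k(88,378)]),'top',ontr('top',[f(112,392),f(250,388)]))
print('guide top bar z25 top',ontr('top',[f(90,60),f(97,235),f(107,345)],25))
print('tab top face z71 top',ontr('top',[f(90,240),f(107,240),f(92,277),f(108,277)],71))
print('tab top face scene z71',ontr('scene',[k(478,130),k(567,212),k(545,225),k(460,150)],71))
# cups
q=lambda x,y:(340+x/6,150+y/6)
print('cups bottoms/tops')
for nm,pts,z in [('A back top',[(333,132),(397,188)],76),('A back bottom',[(292,160),(352,215)],0),('A sidetop outer',[(345,93),(427,160)],62),
  ('B back top',[(338,328),(395,400)],76),('B back bottom',[(295,350),(352,412)],0),('B front',[(358,292),(430,370)],48),
  ('C back top',[(236,432),(205,527)],76),('C front top',[(155,425),(118,517)],48)]:
    P=onz('top',[q(*p) for p in pts],z);print(nm,P,np.linalg.norm(P[0]-P[1]),np.degrees(np.arctan2(*(P[1]-P[0])[1::-1])))
E
```

```text
redline top [[  9.9  33.5   0. ]
 [389.7  33.8   0. ]] scene [[ 11.5  31.7   0. ]
 [390.9  33.5   0. ]]
corners [[  0.   95.1   0. ]
 [ -1.1 -46.6   0. ]] [[  1.1  91.7   0. ]
 [  3.  -48.4   0. ]]
guide inner low corner scene [[72.5 49.7  0. ]] fixed [[ 76.7 -36.7   0. ]] top [[ 74.2  53.6   0. ]
 [ 73.9 -34.7   0. ]]
guide top bar z25 top [[389.5  55.9  25. ]
 [196.5  58.4  25. ]
 [ 91.   56.2  25. ]]
tab top face z71 top [[137.4  65.   71. ]
 [136.9  54.3  71. ]
 [103.   65.1  71. ]
 [102.5  55.2  71. ]]
tab top face scene z71 [[110.3  63.   71. ]
 [142.7  62.1  71. ]
 [140.2  51.7  71. ]
 [109.9  51.6  71. ]]
cups bottoms/tops
A back top [[ 632.6 -290.6   76. ]
 [ 602.9 -324.3   76. ]] 44.942295579427196 -131.37551638077505
A back bottom [[ 633.8 -290.3    0. ]
 [ 602.9 -323.8    0. ]] 45.57415593469823 -132.65824758255803
A sidetop outer [[ 657.5 -301.6   62. ]
 [ 621.5 -345.4   62. ]] 56.6606253083968 -129.43396137901664
B back top [[ 526.8 -291.8   76. ]
 [ 489.1 -321.4   76. ]] 47.94462978961459 -141.92037453095284
B back bottom [[ 525.3 -290.7    0. ]
 [ 491.  -322.2    0. ]] 46.55457592050553 -137.45809415323743
B front [[ 551.  -311.5   48. ]
 [ 509.2 -349.8   48. ]] 56.69245486546835 -137.51354806913432
C back top [[ 470.3 -237.3   76. ]
 [ 419.9 -220.6   76. ]] 53.11261446079705 161.68006349794285
C front top [[ 476.1 -201.1   48. ]
 [ 426.1 -181.    48. ]] 53.90335733284774 158.12500156303017
```

```bash
cat >> h.py <<'E'
from scipy.spatial.transform import Rotation as Ro
def plan(p1,R1,grip,n=None,p0=None,R0=None,smax=0.85,tmax=0.8):
    s=r.state();p0=s['ee_pos'] if p0 is None else np.array(p0,float);R0=s['ee_rot'] if R0 is None else R0
    R0=Ro.from_matrix(R0).as_matrix();p1=np.array(p1,float)
    w=Ro.from_matrix(R0.T@R1).as_rotvec()
    if n is None: n=max(1,int(np.ceil(max(np.linalg.norm(p1-p0)/60/smax,np.abs(w).max()/.12/tmax))))
    p=p0.copy();R=R0.copy();rows=[]
    for i in range(n):
        k=n-i
        d=np.round(R.T@(p1-p)/k/60,2);t=np.round(Ro.from_matrix(R.T@R1).as_rotvec()/k/.12,2)
        rows.append([*map(float,d),*map(float,t),grip]);p=p+R@(d*60);R=R@Ro.from_rotvec(t*.12).as_matrix()
    print(n,'rows ->',np.round(p,1),'roterr deg',np.round(np.degrees(Ro.from_matrix(R.T@R1).magnitude()),2))
    print('['+','.join('['+','.join('%g'%(v+0) for v in q)+']' for q in rows)+']')
    return p,R
def toolR(az,tilt=0):
    """tool x at azimuth az (deg); tool z down, tilted so z leans toward -y_tool horizontal... tilt>0: z leans to azimuth az+90 (camera side away)"""
    a=np.radians(az);x=np.array([np.cos(a),np.sin(a),0]);h=np.array([-np.sin(a),np.cos(a),0]);t=np.radians(tilt)
    z=np.cos(t)*np.array([0,0,-1.])+np.sin(t)*h
    return np.c_[x,np.cross(z,x),z]
def tw(p):
    T=trough();return T[:3,:3]@np.array(p,float)+T[:3,3]
def show():
    s=r.state();T=trough();print('t',round(s['time'],2),'p',np.round(s['ee_pos'],1),'tr',np.round(T[:3,:3].T@(s['ee_pos']-T[:3,3]),1),'xaz',round(np.degrees(np.arctan2(s['ee_rot'][1,0],s['ee_rot'][0,0])),1),'z',np.round(s['ee_rot'][:,2],3),'F',np.round(s['force'],1),'g',round(s['grip_width'],3),'j',np.round(s['joint_positions'],0));return s
E
python3 - <<'E'
from h import *
show()
tg=tw([121,125,28]);print(tg,tw([121,64,71]),tw([121,64,28]))
p,R=plan([tg[0],tg[1]+30,270],toolR(3.1),0)
E
```

```text
t 0.15 p [298.7 604.7 230.2] tr [-227.4  607.5 -121.8] xaz 63.7 z [-0.001 -0.002 -1.   ] F [-0.1  0.6  0.3] g 1.001 j [62. 15. 92.  0. 73. -2.]
[700.85539466 143.2410559  185.74871131] [725.62274066  83.49301349 222.98780367] [704.15420225  82.33031901 185.74871131]
12 rows -> [701.  173.4 270.1] roterr deg 0.04
[[-0.29,0.77,-0.05,0,0,0.73,0],[-0.22,0.79,-0.06,0,0,0.74,0],[-0.15,0.8,-0.05,0,0,0.73,0],[-0.08,0.82,-0.06,0,0,0.74,0],[-0.01,0.82,-0.05,0,0,0.73,0],[0.06,0.82,-0.06,0,0,0.74,0],[0.14,0.81,-0.05,0,0,0.73,0],[0.21,0.79,-0.06,0,0,0.74,0],[0.27,0.77,-0.05,0,0,0.73,0],[0.34,0.74,-0.06,0,0,0.74,0],[0.41,0.71,-0.05,0.01,0,0.73,0],[0.47,0.67,-0.06,0,0.01,0.74,0]]
```

Emit:
servo_tool(moves=[[[-0.29,0.77,-0.05,0,0,0.73,0],[-0.22,0.79,-0.06,0,0,0.74,0],[-0.15,0.8,-0.05,0,0,0.73,0],[-0.08,0.82,-0.06,0,0,0.74,0],[-0.01,0.82,-0.05,0,0,0.73,0],[0.06,0.82,-0.06,0,0,0.74,0],[0.14,0.81,-0.05,0,0,0.73,0],[0.21,0.79,-0.06,0,0,0.74,0],[0.27,0.77,-0.05,0,0,0.73,0],[0.34,0.74,-0.06,0,0,0.74,0],[0.41,0.71,-0.05,0.01,0,0.73,0],[0.47,0.67,-0.06,0,0.01,0.74,0]]])

```text
time: 1.65
ee_pos: [702.0, 172.5, 270.3]
ee_rot: [[0.999, 0.051, 0.0], [0.051, -0.999, 0.001], [0.0, -0.001, -1.0]]
force: [0.9, -0.1, 0.4]
grip_width: -0.001
```

```bash
python3 - <<'E'
from h import *
s=show()
cv2.imwrite('pics/w1.png',r.camera('wrist'))
plan([718,125,185],toolR(3.1),0)
E
```

```text
t 1.65 p [702.  172.5 270.3] tr [ 81.1 154.1 102.6] xaz 2.9 z [ 0.     0.001 -1.   ] F [ 0.9 -0.1  0.4] g -0.001 j [12. 19. 83.  0. 78.  9.]
2 rows -> [718.  125.2 184.9] roterr deg 0.05
[[0.08,0.35,0.71,0.01,-0.02,-0.04,0],[0.08,0.35,0.72,0.02,-0.02,-0.04,0]]
```

View pics/w1.png

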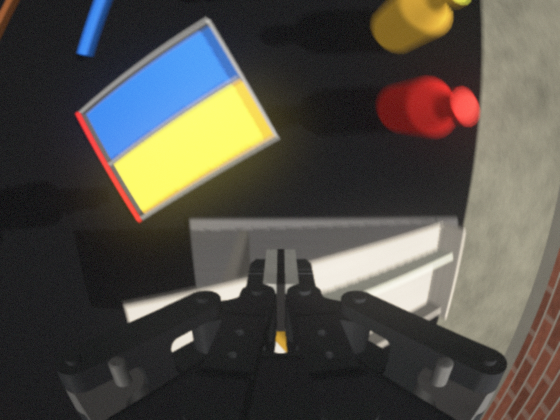

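Emit:
servo_tool(moves=[[[0.08,0.35,0.71,0,0,0,0],[0.08,0.35,0.72,0,0,0,0],[0,0,0,0,0,0,0]]])

```text
time: 2.08
ee_pos: [709.7, 130.6, 178.8]
ee_rot: [[0.999, 0.052, -0.01], [0.052, -0.999, -0.0], [-0.01, -0.0, -1.0]]
force: [-0.2, -0.1, -0.0]
grip_width: 0.002
```

```bash
python3 - <<'E'
from h import *
s=show()
cv2.imwrite('pics/t1.png',r.camera('top'));cv2.imwrite('pics/s1.png',r.camera('scene'))
crop('pics/t1.png',260,70,330,200,4.6,'pics/c1b.png')
crop('pics/s1.png',290,180,440,310,4.6,'pics/c2b.png')
E
```

```text
t 2.08 p [709.7 130.6 178.8] tr [131.5 111.9  26.1] xaz 3.0 z [-0.01 -0.   -1.  ] F [-0.2 -0.1 -0. ] g 0.002 j [ 8. 22. 88.  0. 70.  5.]
```

View pics/c2b.png

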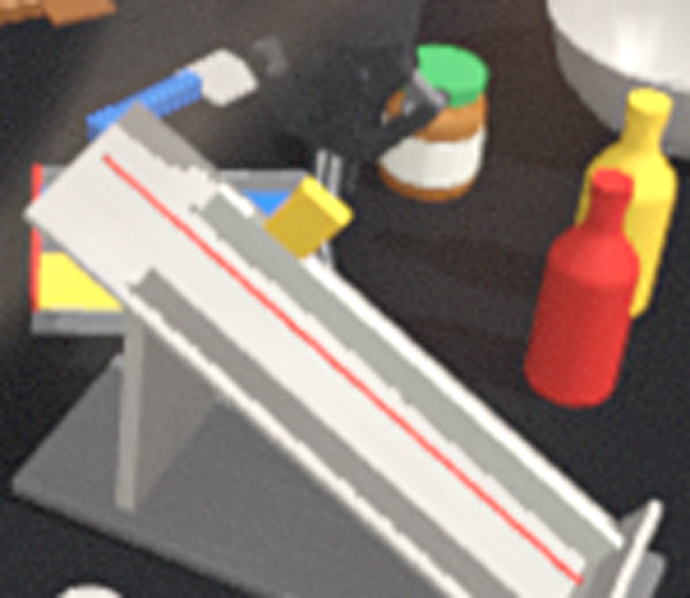

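Emit:
servo_tool(moves=[[[0,0,0,0,0,0,0],[0,0,0,0,0,0,0]]])

```text
time: 2.42
ee_pos: [714.3, 133.7, 187.8]
ee_rot: [[0.998, 0.055, 0.005], [0.055, -0.999, 0.002], [0.005, -0.002, -1.0]]
force: [-0.4, 0.1, 0.1]
grip_width: -0.002
```

Emit:
servo_tool(moves=[[[0.06,0.2,0.03,0,0,0,0],[0,0.15,0,0,0,0,0],[0,0.1,0,0,0,0,0],[0,0,0,0,0,0,0],[0,0,0,0,0,0,0]]])

```text
time: 3.05
ee_pos: [718.2, 105.7, 183.1]
ee_rot: [[0.999, 0.053, 0.001], [0.053, -0.999, 0.002], [0.001, -0.001, -1.0]]
force: [0.5, 0.1, 0.1]
grip_width: -0.0
```

```bash
python3 - <<'E'
from h import *
s=show()
E
```

```text
t 3.05 p [718.2 105.7 183.1] tr [135.6  86.6  33.3] xaz 3.1 z [ 0.001  0.002 -1.   ] F [0.5 0.1 0.1] g -0.0 j [ 6. 22. 88.  0. 70.  3.]
```

Emit:
servo_tool(moves=[[[0,0.05,0,0,0,0,0],[0,0.05,0,0,0,0,0],[0,0,0,0,0,0,0]]])

```text
time: 3.42
ee_pos: [718.5, 99.6, 183.2]
ee_rot: [[0.999, 0.053, 0.001], [0.053, -0.999, 0.001], [0.001, -0.001, -1.0]]
force: [-0.5, -0.6, 0.4]
grip_width: 0.001
```

Emit:
servo_tool(moves=[[[0,0.05,0,0,0,0,0],[0,0,0,0,0,0,0]]])

```text
time: 3.68
ee_pos: [718.7, 96.6, 183.2]
ee_rot: [[0.999, 0.053, 0.001], [0.053, -0.999, 0.001], [0.001, -0.001, -1.0]]
force: [-0.4, 0.1, 0.2]
grip_width: -0.003
```

Emit:
servo_tool(moves=[[[0,0.05,0,0,0,0,0],[0,0,0,0,0,0,0]]])

```text
time: 3.92
ee_pos: [718.8, 95.2, 183.2]
ee_rot: [[0.999, 0.054, 0.001], [0.054, -0.999, 0.004], [0.001, -0.003, -1.0]]
force: [-0.6, 5.0, -0.0]
grip_width: -0.002
```

Emit:
servo_tool(moves=[[[0,0.05,0,0,0,0,0],[0,0,0,0,0,0,0]]])

```text
time: 4.18
ee_pos: [718.9, 92.2, 183.2]
ee_rot: [[0.999, 0.054, 0.001], [0.054, -0.999, 0.003], [0.001, -0.003, -1.0]]
force: [0.1, 5.1, -0.1]
grip_width: -0.002
```

Emit:
servo_tool(moves=[[[0,0.05,0,0,0,0,0],[0,0,0,0,0,0,0],[0,0.05,0,0,0,0,0],[0,0,0,0,0,0,0],[0,0.05,0,0,0,0,0],[0,0,0,0,0,0,0],[0,0.05,0,0,0,0,0],[0,0,0,0,0,0,0]]])

```text
time: 5.18
ee_pos: [719.6, 80.3, 183.2]
ee_rot: [[0.999, 0.054, 0.001], [0.054, -0.999, 0.003], [0.001, -0.003, -1.0]]
force: [0.2, 5.8, -0.0]
grip_width: 0.001
```

```bash
python3 - <<'E'
from h import *
s=show()
cv2.imwrite('pics/t2.png',r.camera('top'));cv2.imwrite('pics/s2.png',r.camera('scene'))
crop('pics/t2.png',265,70,330,170,6,'pics/c1c.png')
crop('pics/s2.png',310,190,390,250,9,'pics/c2c.png')
E
```

```text
t 5.17 p [719.6  80.3 183.2] tr [135.6  61.1  33.4] xaz 3.1 z [ 0.001  0.003 -1.   ] F [ 0.2  5.8 -0. ] g 0.001 j [ 4. 22. 88.  0. 70.  1.]
```

View pics/c1c.png

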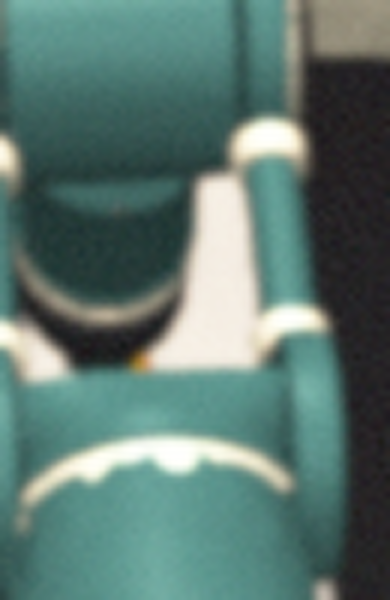

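View pics/c2c.png

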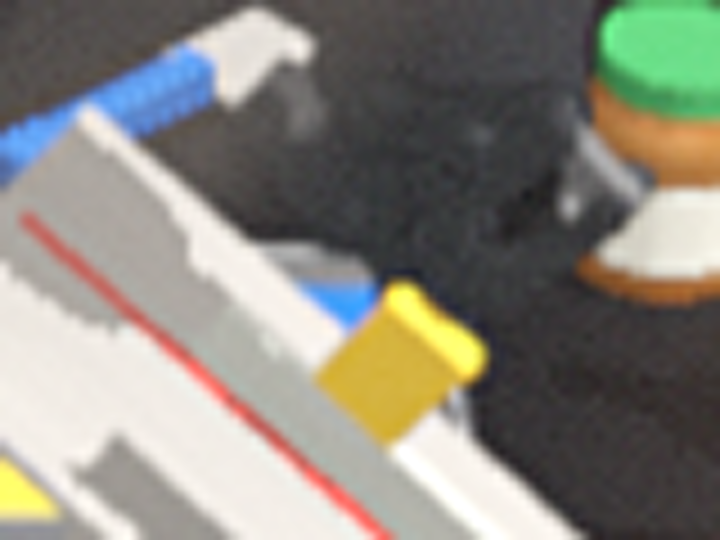

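```bash
python3 - <<'E'
from h import *
crop('pics/s2.png',350,230,440,310,8,'pics/c2d.png')
T=trough()
def pt(x,y,z=0): return T[:3,:3]@np.array([x,y,z])+T[:3,3]
# profile across y at several x, both pictures
for f in ('pics/scene0.png','pics/s2.png'):
  im=cv2.imread(f).astype(np.float32);print(f)
  for x in (180,220,260,300,340,370):
    ys=np.arange(20,72,2);uv=proj('scene',[pt(x,y) for y in ys]).astype(np.float32)
    v=cv2.remap(im,uv[:,0].reshape(1,-1),uv[:,1].reshape(1,-1),cv2.INTER_LINEAR)[0]
    print(x,'g:',' '.join('%d:%d%s'%(y,a[1],'R' if a[2]-a[1]>40 else '') for y,a in zip(ys,v)))
E
```

```text
pics/scene0.png
180 g: 20:238 22:240 24:240 26:230 28:200R 30:159R 32:147R 34:163R 36:195R 38:224 40:239 42:242 44:242 46:235 48:219 50:200 52:183 54:177 56:175 58:176 60:176 62:175 64:175 66:176 68:175 70:173
220 g: 20:238 22:239 24:240 26:227 28:201R 30:169R 32:156R 34:167R 36:197R 38:226 40:239 42:241 44:241 46:232 48:214 50:196 52:181 54:174 56:174 58:175 60:176 62:175 64:175 66:174 68:173 70:172
260 g: 20:237 22:238 24:238 26:222 28:196R 30:168R 32:154R 34:167R 36:198R 38:228 40:236 42:238 44:234 46:223 48:207 50:189 52:176 54:172 56:173 58:173 60:174 62:174 64:174 66:172 68:171 70:171
300 g: 20:237 22:238 24:236 26:216 28:188R 30:156R 32:136R 34:159R 36:198R 38:228 40:237 42:237 44:230 46:221 48:202 50:184 52:173 54:171 56:173 58:173 60:173 62:173 64:173 66:173 68:172 70:171
340 g: 20:235 22:235 24:233 26:216 28:195R 30:156R 32:130R 34:154R 36:193R 38:222 40:233 42:237 44:231 46:221 48:200 50:181 52:174 54:172 56:173 58:174 60:174 62:174 64:174 66:175 68:174 70:173
370 g: 20:234 22:234 24:227 26:214 28:178R 30:140R 32:139R 34:166R 36:202R 38:227 40:238 42:238 44:235 46:223 48:2
[... 555 characters left out ...]
38:171 40:178 42:179 44:179 46:179 48:178 50:177 52:175 54:174 56:173 58:177 60:192 62:217 64:236 66:249 68:254 70:251
300 g: 20:241 22:242 24:240 26:223 28:196R 30:157R 32:121R 34:125R 36:149R 38:171 40:178 42:180 44:179 46:179 48:178 50:178 52:177 54:177 56:178 58:182 60:191 62:212 64:236 66:250 68:253 70:253
340 g: 20:240 22:241 24:238 26:222 28:202R 30:157R 32:116R 34:117R 36:139R 38:162 40:175 42:180 44:180 46:180 48:179 50:178 52:178 54:179 56:179 58:183 60:195 62:220 64:247 66:254 68:254 70:252
370 g: 20:238 22:239 24:233 26:222 28:186R 30:142R 32:121R 34:125R 36:146R 38:168 40:178 42:178 44:178 46:177 48:178 50:179 52:179 54:178 56:177 58:182 60:194 62:215 64:238 66:253 68:254 70:254
```

View pics/c2d.png

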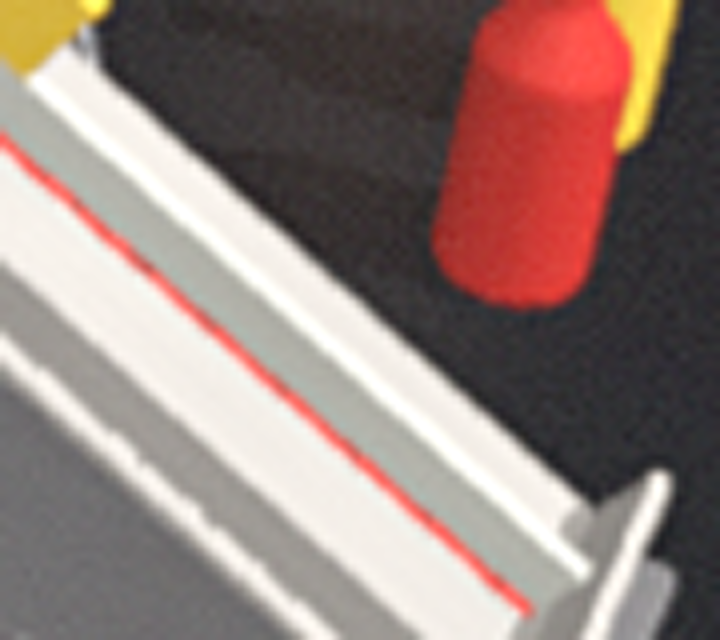

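Emit:
servo_tool(moves=[[[0,0.05,0,0,0,0,0],[0,0,0,0,0,0,0]]])

```text
time: 5.52
ee_pos: [719.8, 77.3, 183.2]
ee_rot: [[0.999, 0.054, 0.001], [0.054, -0.999, 0.003], [0.001, -0.003, -1.0]]
force: [0.1, 4.7, -0.2]
grip_width: -0.0
```

```bash
cat > prof.py <<'E'
from h import *
import sys
def prof(f):
  T=trough();im=cv2.imread(f).astype(np.float32)
  for x in (180,220,260,300,340,370):
    ys=np.arange(22,48,1.);uv=proj('scene',[T[:3,:3]@np.array([x,y,0])+T[:3,3] for y in ys]).astype(np.float32)
    v=cv2.remap(im,uv[:,0].reshape(1,-1),uv[:,1].reshape(1,-1),cv2.INTER_LINEAR)[0]
    rd=np.clip(v[:,2]-v[:,1]-8,0,None);print(x,'red area',round(float(rd.sum()),0),'cent',round(float((rd*ys).sum()/max(rd.sum(),1)),2),' '.join('%d'%a for a in v[:,1]))
E
python3 - <<'E'
from prof import *
show()
cv2.imwrite('pics/s3.png',r.camera('scene'))
for f in ('scene0','s2','s3'): print(f);prof(f'pics/{f}.png')
E
```

```text
t 5.53 p [719.8  77.3 183.2] tr [135.6  58.2  33.5] xaz 3.1 z [ 0.001  0.003 -1.   ] F [ 0.1  4.7 -0.2] g -0.0 j [ 4. 22. 88.  0. 70.  1.]
scene0
180 red area 769.0 cent 32.32 240 241 240 237 230 215 200 180 159 146 147 153 163 179 195 213 224 232 239 242 242 242 242 240 235 227
220 red area 704.0 cent 32.14 239 240 240 237 227 214 201 184 169 159 156 158 167 182 197 214 226 236 239 240 241 241 241 238 232 224
260 red area 718.0 cent 31.89 238 238 238 232 222 209 196 181 168 159 154 156 167 184 198 214 228 235 236 237 238 237 234 229 223 217
300 red area 801.0 cent 31.79 238 238 236 227 216 203 188 172 156 142 136 139 159 179 198 215 228 234 237 237 237 234 230 226 221 214
340 red area 834.0 cent 32.18 235 235 233 225 216 206 195 178 156 139 130 131 154 174 193 212 222 230 233 237 237 234 231 227 221 210
370 red area 769.0 cent 31.91 234 231 227 221 214 197 178 156 140 133 139 148 166 184 202 217 227 236 238 238 238 238 235 230 223 213
s2
180 red area 801.0 cent 32.62 243 244 244 243 237 223 208 188 167 149 136 130 128 131 140 153 162 171 178 182 182 183 182 182 181 180
220 red area 
[... 762 characters left out ...]
181 181 181 180 180 180 181 180
220 red area 314.0 cent 30.82 244 244 244 240 229 215 201 182 166 157 155 156 159 164 170 175 179 181 182 182 181 181 180 179 178 178
260 red area 377.0 cent 30.55 242 242 242 236 227 215 202 187 174 164 158 157 160 166 170 175 178 179 179 178 178 177 177 176 176 176
300 red area 323.0 cent 30.48 243 243 240 232 221 209 196 181 168 156 151 150 158 165 171 176 179 179 179 179 178 178 177 177 177 177
340 red area 381.0 cent 31.4 240 239 237 229 220 210 199 184 165 150 141 138 148 157 165 173 176 178 179 179 179 179 179 178 178 177
370 red area 342.0 cent 31.06 239 236 233 227 220 204 184 163 146 138 140 144 151 159 165 171 176 179 179 179 179 179 179 179 179 179
```

Emit:
servo_tool(moves=[[[0,0.04,0,0,0,0,0],[0,0,0,0,0,0,0]]])

```text
time: 5.82
ee_pos: [720.0, 74.9, 183.2]
ee_rot: [[0.999, 0.054, 0.001], [0.054, -0.999, 0.003], [0.001, -0.003, -1.0]]
force: [-0.3, 5.9, 0.2]
grip_width: 0.004
```

```bash
python3 - <<'E'
from prof import *
show()
cv2.imwrite('pics/s4.png',r.camera('scene'))
for f in ('s4',): print(f);prof(f'pics/{f}.png')
E
```

```text
t 5.83 p [720.   74.9 183.2] tr [135.6  55.8  33.5] xaz 3.1 z [ 0.001  0.003 -1.   ] F [-0.3  5.9  0.2] g 0.004 j [ 4. 22. 88.  0. 70.  1.]
s4
180 red area 18.0 cent 29.74 239 236 232 227 220 208 198 186 175 169 172 174 176 177 178 178 179 179 179 180 180 180 180 180 179 179
220 red area 14.0 cent 29.43 243 243 243 240 231 220 210 196 185 179 177 176 176 176 177 178 179 180 180 180 179 179 178 178 177 177
260 red area 11.0 cent 28.78 241 241 241 234 226 215 204 192 184 179 175 174 174 176 176 177 178 178 177 177 177 176 176 175 175 175
300 red area 114.0 cent 29.73 242 242 239 229 217 203 187 175 167 161 161 163 168 172 175 178 179 178 178 178 178 178 177 177 177 176
340 red area 98.0 cent 29.82 240 239 236 229 220 210 201 191 180 172 166 165 169 172 175 178 179 180 179 179 179 179 179 179 178 177
370 red area 120.0 cent 30.0 238 235 231 225 218 204 188 173 163 159 161 163 167 170 174 176 177 178 178 178 178 178 178 178 178 178
```

```bash
python3 - <<'E'
from h import *
s=r.state();p0=s['ee_pos'];R0=s['ee_rot']
p,R=plan(p0+[0,40,0],R0,0,n=2)
p,R=plan(p+[-20,10,130],R,0,p0=p,R0=R,n=3)
p,R=plan([560,-290,300],toolR(-131),0.9,p0=p,R0=R)
E
```

```text
2 rows -> [720.2 115.2 183.3] roterr deg 0.0
[[0.02,-0.33,0,0,0,0,0],[0.02,-0.34,0,0,0,0,0]]
3 rows -> [700.2 125.1 313.5] roterr deg 0.0
[[-0.11,-0.06,-0.72,0,0,0,0],[-0.11,-0.07,-0.72,0,0,0,0],[-0.1,-0.06,-0.73,0,0,0,0]]
25 rows -> [ 560.1 -289.9  300.1] roterr deg 0.03
[[-0.11,0.27,0.01,0,0,0.78,0.9],[-0.08,0.28,0.01,0,0,0.78,0.9],[-0.06,0.29,0.01,0,0,0.78,0.9],[-0.03,0.29,0.01,0,0,0.78,0.9],[0,0.29,0.01,0,0,0.78,0.9],[0.03,0.29,0.01,0,0,0.78,0.9],[0.05,0.29,0.01,0,0,0.78,0.9],[0.08,0.28,0.01,0,0,0.78,0.9],[0.11,0.27,0.01,0,0,0.78,0.9],[0.13,0.26,0.01,0,0,0.78,0.9],[0.15,0.25,0.01,0,0,0.78,0.9],[0.18,0.23,0.01,0,0,0.78,0.9],[0.2,0.22,0.01,0,0,0.78,0.9],[0.22,0.2,0.01,0,0,0.78,0.9],[0.23,0.17,0.01,0,0,0.78,0.9],[0.25,0.15,0,0,0,0.78,0.9],[0.26,0.13,0.01,0,0,0.78,0.9],[0.27,0.1,0,0,0,0.78,0.9],[0.28,0.08,0.01,0,0,0.78,0.9],[0.29,0.05,0,0,0.01,0.78,0.9],[0.29,0.02,0.01,0,0,0.78,0.9],[0.29,0,0.01,0,0,0.78,0.9],[0.29,-0.03,0,0,0.01,0.78,0.9],[0.29,-0.06,0.01,0,0,0.78,0.9],[0.28,-0.09,0,0,0.01,0.78,0.9]]
```

Emit:
servo_tool(moves=[[[0.02,-0.33,0,0,0,0,0],[0.02,-0.34,0,0,0,0,0],[-0.11,-0.06,-0.72,0,0,0,0],[-0.11,-0.07,-0.72,0,0,0,0],[-0.1,-0.06,-0.73,0,0,0,0]]])

```text
time: 6.5
ee_pos: [699.8, 125.4, 314.5]
ee_rot: [[0.998, 0.055, 0.001], [0.055, -0.998, 0.001], [0.001, -0.001, -1.0]]
force: [1.6, 0.2, 0.2]
grip_width: -0.001
```

Emit:
servo_tool(moves=[[[-0.11,0.27,0.01,0,0,0.78,0.9],[-0.08,0.28,0.01,0,0,0.78,0.9],[-0.06,0.29,0.01,0,0,0.78,0.9],[-0.03,0.29,0.01,0,0,0.78,0.9],[0,0.29,0.01,0,0,0.78,0.9],[0.03,0.29,0.01,0,0,0.78,0.9],[0.05,0.29,0.01,0,0,0.78,0.9],[0.08,0.28,0.01,0,0,0.78,0.9],[0.11,0.27,0.01,0,0,0.78,0.9],[0.13,0.26,0.01,0,0,0.78,0.9],[0.15,0.25,0.01,0,0,0.78,0.9],[0.18,0.23,0.01,0,0,0.78,0.9]]])

```text
time: 8.0
ee_pos: [633.2, -74.8, 305.9]
ee_rot: [[0.479, -0.878, 0.001], [-0.878, -0.479, 0.001], [-0.0, -0.001, -1.0]]
force: [0.7, 0.5, 0.8]
grip_width: 0.897
```

Emit:
servo_tool(moves=[[[0.2,0.22,0.01,0,0,0.78,0.9],[0.22,0.2,0.01,0,0,0.78,0.9],[0.23,0.17,0.01,0,0,0.78,0.9],[0.25,0.15,0,0,0,0.78,0.9],[0.26,0.13,0.01,0,0,0.78,0.9],[0.27,0.1,0,0,0,0.78,0.9],[0.28,0.08,0.01,0,0,0.78,0.9],[0.29,0.05,0,0,0.01,0.78,0.9],[0.29,0.02,0.01,0,0,0.78,0.9],[0.29,0,0.01,0,0,0.78,0.9],[0.29,-0.03,0,0,0.01,0.78,0.9],[0.29,-0.06,0.01,0,0,0.78,0.9]]])

```text
time: 9.5
ee_pos: [565.8, -274.0, 301.0]
ee_rot: [[-0.584, -0.812, 0.0], [-0.812, 0.584, -0.001], [0.001, -0.001, -1.0]]
force: [0.0, -0.5, -0.4]
grip_width: 0.902
```

Emit:
servo_tool(moves=[[[0.28,-0.09,0,0,0.01,0.78,0.9],[0,0,0,0,0,0,0.9],[0,0,0,0,0,0,0.9]]])

```text
time: 9.88
ee_pos: [560.4, -290.2, 300.9]
ee_rot: [[-0.655, -0.756, -0.0], [-0.756, 0.655, -0.002], [0.001, -0.001, -1.0]]
force: [-0.9, 0.2, -0.4]
grip_width: 0.901
```

```bash
python3 - <<'E'
from prof import *
s=show();np.savez('st_w2.npz',**s)
cv2.imwrite('pics/w2.png',r.camera('wrist'));cv2.imwrite('pics/s5.png',r.camera('scene'));cv2.imwrite('pics/t5.png',r.camera('top'))
prof('pics/s5.png')
E
```

```text
t 9.88 p [ 560.4 -290.2  300.9] tr [ -78.3 -300.2   45.9] xaz -130.9 z [-0.    -0.002 -1.   ] F [-0.9  0.2 -0.4] g 0.901 j [-30.   8.  93.  -0.  79. 101.]
180 red area 12.0 cent 29.6 233 229 225 220 213 202 192 181 171 165 167 169 170 172 173 173 174 174 174 174 174 174 174 174 174 173
220 red area 10.0 cent 29.47 237 237 237 233 225 215 205 192 182 176 173 172 171 171 172 172 172 173 173 173 173 173 173 172 172 171
260 red area 17.0 cent 29.04 235 234 233 227 218 207 196 185 177 172 169 169 169 170 171 172 172 172 171 170 169 169 169 169 169 169
300 red area 131.0 cent 30.1 235 236 232 222 211 197 182 169 160 154 153 155 160 164 167 170 172 173 173 172 172 171 171 170 169 169
340 red area 93.0 cent 29.88 234 233 230 223 214 205 196 186 175 168 163 161 164 167 170 172 172 172 172 172 172 172 173 173 173 172
370 red area 116.0 cent 29.91 232 229 225 218 211 197 182 168 158 154 155 157 161 165 168 169 171 172 172 172 172 171 171 172 172 173
```

View pics/w2.png

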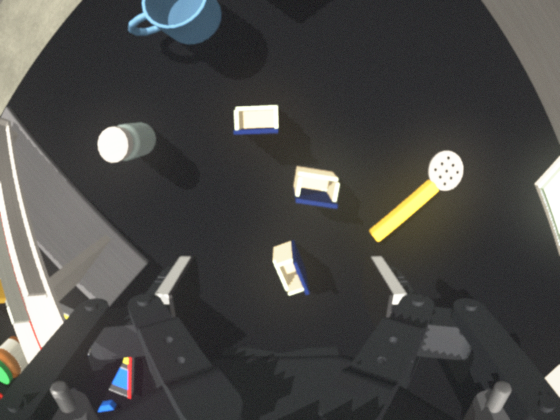

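View pics/t5.png

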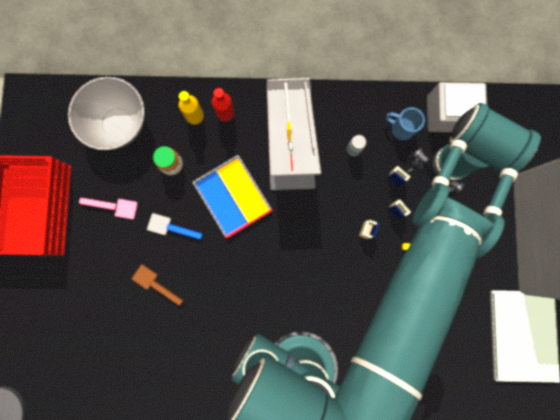

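```bash
python3 - <<'E'
from h import *
crop('pics/w2.png',220,90,350,310,3.5,'pics/c6.png')
E
```

```text
(no output)
```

View pics/c6.png

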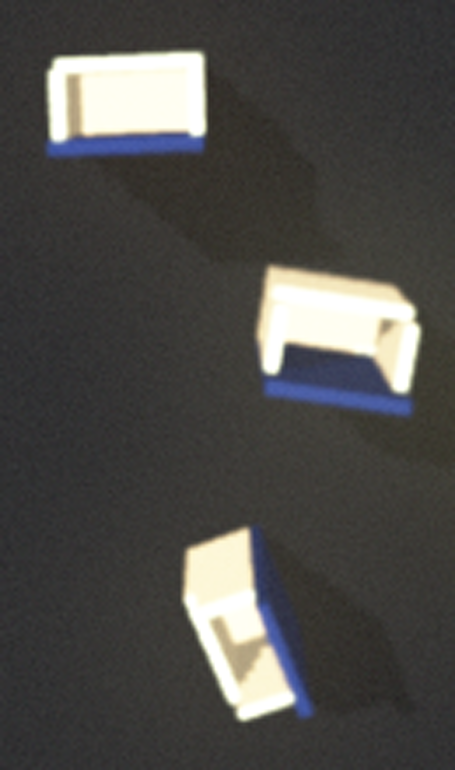

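```bash
python3 - <<'E'
from h import *
np.set_printoptions(precision=1,suppress=True)
st=dict(np.load('st_w2.npz'))
w=lambda x,y:(220+x/3.5,90+y/3.5)
for nm,pts,z in [('A back',[(47,156),(204,152)],76),('A front',[(50,60),(205,52)],48),('A side62',[(50,140),(204,136)],62),
 ('B back',[(264,395),(411,414)],76),('B front',[(270,298),(414,314)],48),('B fb',[(268,265),(400,290)],0),
 ('C back',[(262,600),(312,714)],76),('C front',[(187,602),(240,720)],48),('C sidebot',[(186,548),(250,527)],0)]:
    P=wonz([w(*p) for p in pts],st,z);d=P[1]-P[0];print(nm,P[:,:2].tolist() and np.round(P[:,:2],1).tolist(),'mid',P.mean(0)[:2],'len',np.linalg.norm(d),'ang',np.degrees(np.arctan2(d[1],d[0])))
E
```

```text
A back [[634.7, -284.0], [602.1, -322.7]] mid [ 618.4 -303.3] len 50.561237431517604 ang -130.10269018338562
A front [[660.6, -303.1], [627.2, -344.7]] mid [ 643.9 -323.9] len 53.29706374597456 ang -128.79360145249836
A side62 [[638.8, -286.4], [605.7, -325.7]] mid [ 622.2 -306. ] len 51.38724068417625 ang -130.09977909347853
B back [[528.2, -285.0], [490.5, -318.5]] mid [ 509.3 -301.7] len 50.45328644646631 ang -138.4283039190488
B front [[547.2, -305.6], [509.4, -341.0]] mid [ 528.3 -323.3] len 51.86839615856569 ang -136.87972169333247
B fb [[549.7, -309.9], [507.9, -343.5]] mid [ 528.8 -326.7] len 53.59729576286859 ang -141.18838351809111
C back [[471.1, -236.0], [422.3, -219.6]] mid [ 446.7 -227.8] len 51.45163467740781 ang 161.402212870384
C front [[478.3, -206.3], [424.7, -187.3]] mid [ 451.5 -196.8] len 56.866780042977766 ang 160.54205588994094
C sidebot [[481.0, -206.9], [470.6, -233.4]] mid [ 475.8 -220.1] len 28.439104554222155 ang -111.40457254890016
```

```bash
cat >> h.py <<'E'
A_=20
def cupgrasp(c,phi,back=0,a=A_):
    R=toolR(phi-90,-a);f=np.array([np.cos(np.radians(phi)),np.sin(np.radians(phi)),0])
    p=np.array([c[0],c[1],0])+f*(3-23*np.sin(np.radians(a)))+np.array([0,0,38-23*np.cos(np.radians(a))])
    return p-back*R[:,2],R
def cupplace(up=0,drop=4,a=A_,xb=63,y=0):
    s,c=np.sin(np.radians(a)),np.cos(np.radians(a))
    p=tw([xb-(38-23*c),y,16+drop+3-23*s]);return p+np.array([0,0,up]),toolR(np.degrees(YAW)-90,60-a)
E
python3 - <<'E'
from h import *
show()
g,R=cupgrasp((631,-313.6),-40);print(g);print(onz('top',[(405,125),(405,112),(357,145)],80))
p,Rr=plan(*cupgrasp((631,-313.6),-40,100),1)
p,Rr=plan(*cupgrasp((631,-313.6),-40,0),1,p0=p,R0=Rr,n=4)
E
```

```text
t 10.03 p [ 560.4 -290.3  300.9] tr [ -78.4 -300.3   45.9] xaz -130.9 z [-0.    -0.002 -1.   ] F [-0.   0.2 -1. ] g 0.897 j [-30.   8.  93.  -0.  79. 101.]
[ 627.27207283 -310.47189769   16.38706972]
[[ 787.64123909 -322.23792441   80.        ]
 [ 831.37161942 -322.93597462   80.        ]
 [ 717.64375394 -166.50040768   80.        ]]
5 rows -> [ 653.7 -332.4  110.6] roterr deg 0.03
[[-0.1,-0.33,0.64,-0.58,0,-0.03,1],[-0.1,-0.37,0.61,-0.58,0,-0.03,1],[-0.09,-0.41,0.58,-0.59,0,-0.02,1],[-0.09,-0.45,0.55,-0.58,0,-0.03,1],[-0.1,-0.49,0.52,-0.59,0.01,-0.02,1]]
4 rows -> [ 627.4 -310.3   16.5] roterr deg 0.03
[[0,0,0.42,0,0,0,1],[0,0,0.42,0,0,0,1],[0,0,0.42,0,0,0,1],[0,0,0.41,0,0,0,1]]
```

Emit:
servo_tool(moves=[[[-0.1,-0.33,0.64,-0.58,0,-0.03,1],[-0.1,-0.37,0.61,-0.58,0,-0.03,1],[-0.09,-0.41,0.58,-0.59,0,-0.02,1],[-0.09,-0.45,0.55,-0.58,0,-0.03,1],[-0.1,-0.49,0.52,-0.59,0.01,-0.02,1],[0,0,0,0,0,0,1],[0,0,0,0,0,0,1],[0,0,0,0,0,0,1]]])

```text
time: 11.02
ee_pos: [654.4, -333.8, 115.0]
ee_rot: [[-0.644, -0.721, -0.257], [-0.765, 0.606, 0.217], [-0.001, 0.337, -0.942]]
force: [0.1, -0.1, -0.1]
grip_width: 0.998
```

```bash
python3 - <<'E'
from h import *
s=show();np.savez('st_w3.npz',**s)
cv2.imwrite('pics/w3.png',r.camera('wrist'))
plan(*cupgrasp((631,-313.6),-40,0),1,n=4)
E
```

```text
t 11.03 p [ 654.4 -333.8  115. ] tr [  93.9 -348.8  -69.4] xaz -130.1 z [-0.257  0.217 -0.942] F [ 0.1 -0.1 -0.1] g 0.998 j [-31.  39.  72.   3.  88.  99.]
4 rows -> [ 627.7 -310.5   16.5] roterr deg 0.01
[[0,0,0.44,-0.01,0,0,1],[0,0,0.44,-0.01,0,0,1],[0,0,0.44,-0.02,0,0,1],[-0.01,0,0.43,-0.01,0.01,-0.01,1]]
```

View pics/w3.png

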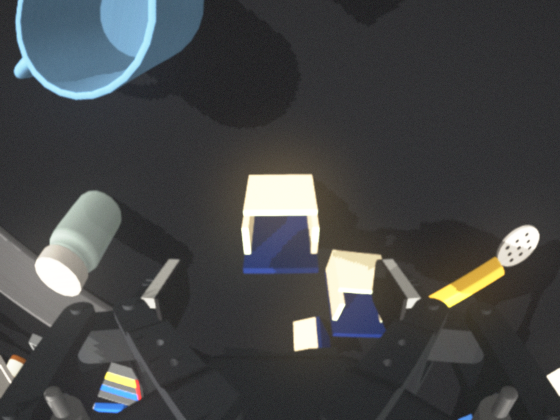

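Emit:
servo_tool(moves=[[[0,0,0.44,-0.01,0,0,1],[0,0,0.44,-0.01,0,0,1],[0,0,0.44,-0.02,0,0,1],[0,0,0.43,-0.01,0,0,1],[0,0,0,0,0,0,1],[0,0,0,0,0,0,1]]], grip_force=30)

```text
time: 11.82
ee_pos: [626.8, -310.9, 15.0]
ee_rot: [[-0.644, -0.718, -0.263], [-0.765, 0.605, 0.222], [-0.0, 0.344, -0.939]]
force: [0.2, 0.1, -0.1]
grip_width: 0.995
```

```bash
python3 - <<'E'
from h import *
s=show()
cv2.imwrite('pics/w4.png',r.camera('wrist'))
E
```

```text
t 11.82 p [ 626.8 -310.9   15. ] tr [ 121.1 -324.5 -169.1] xaz -130.1 z [-0.263  0.222 -0.939] F [ 0.2  0.1 -0.1] g 0.995 j [-30.  41.  81.   4.  78.  99.]
```

View pics/w4.png

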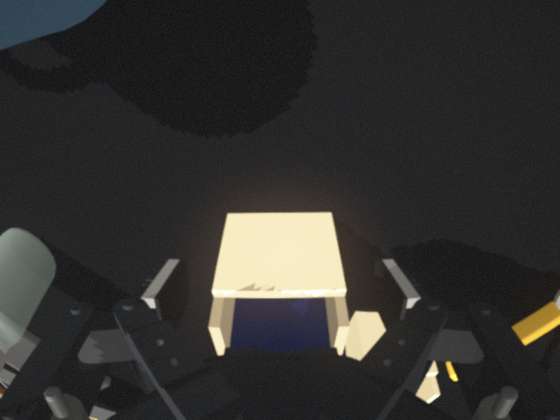

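Emit:
servo_tool(moves=[[[0,0,0,0,0,0,0],[0,0,0,0,0,0,0],[0,0,0,0,0,0,0],[0,0,0,0,0,0,0],[0,0,0,0,0,0,0]]], grip_force=30)

```text
time: 12.5
ee_pos: [626.3, -310.7, 13.0]
ee_rot: [[-0.644, -0.718, -0.265], [-0.765, 0.604, 0.223], [0.0, 0.346, -0.938]]
force: [0.9, -1.9, 5.6]
grip_width: 0.582
```

```bash
python3 - <<'E'
from h import *
s=show()
p,R=plan(s['ee_pos']+[-30,0,240],s['ee_rot'],0)
q,Rq=cupplace(80);print(q)
p,R=plan(q+[-60,0,0],Rq,0,p0=p,R0=R,tmax=.95)
E
```

```text
t 12.5 p [ 626.3 -310.7   13. ] tr [ 121.6 -324.2 -171.1] xaz -130.1 z [-0.265  0.223 -0.938] F [ 0.9 -1.9  5.6] g 0.582 j [-30.  41.  81.   4.  78.  99.]
5 rows -> [ 596.6 -310.7  252.9] roterr deg 0.0
[[0.06,0.35,-0.72,0,0,0,0],[0.07,0.35,-0.72,0,0,0,0],[0.06,0.35,-0.73,0,0,0,0],[0.07,0.35,-0.72,0,0,0,0],[0.06,0.34,-0.73,0,0,0,0]]
[636.86460578  14.59225439 291.7995621 ]
9 rows -> [576.8  14.8 291.7] roterr deg 0.05
[[-0.44,0.42,0.08,0.93,-0.13,-0.72,0],[-0.47,0.38,0.04,0.92,-0.12,-0.72,0],[-0.5,0.34,0.01,0.93,-0.13,-0.72,0],[-0.53,0.3,-0.02,0.92,-0.12,-0.72,0],[-0.55,0.25,-0.05,0.93,-0.13,-0.72,0],[-0.57,0.19,-0.06,0.92,-0.12,-0.72,0],[-0.59,0.13,-0.07,0.93,-0.13,-0.72,0],[-0.6,0.07,-0.07,0.92,-0.12,-0.72,0],[-0.61,0.02,-0.07,0.93,-0.12,-0.72,0]]
```

Emit:
servo_tool(moves=[[[0.06,0.35,-0.72,0,0,0,0],[0.07,0.35,-0.72,0,0,0,0],[0.06,0.35,-0.73,0,0,0,0],[0.07,0.35,-0.72,0,0,0,0],[0.06,0.34,-0.73,0,0,0,0]]])

```text
time: 13.12
ee_pos: [595.3, -310.0, 252.2]
ee_rot: [[-0.644, -0.716, -0.268], [-0.765, 0.604, 0.225], [0.001, 0.35, -0.937]]
force: [0.4, 0.2, -0.5]
grip_width: 0.585
```

Emit:
servo_tool(moves=[[[-0.44,0.42,0.08,0.93,-0.13,-0.72,0],[-0.47,0.38,0.04,0.92,-0.12,-0.72,0],[-0.5,0.34,0.01,0.93,-0.13,-0.72,0],[-0.53,0.3,-0.02,0.92,-0.12,-0.72,0],[-0.55,0.25,-0.05,0.93,-0.13,-0.72,0],[-0.57,0.19,-0.06,0.92,-0.12,-0.72,0],[-0.59,0.13,-0.07,0.93,-0.13,-0.72,0],[-0.6,0.07,-0.07,0.92,-0.12,-0.72,0],[-0.61,0.02,-0.07,0.93,-0.12,-0.72,0],[0,0,0,0,0,0,0],[0,0,0,0,0,0,0]]])

```text
time: 14.5
ee_pos: [576.1, 15.1, 290.7]
ee_rot: [[0.054, -0.767, 0.64], [-0.999, -0.042, 0.035], [-0.0, -0.641, -0.768]]
force: [0.4, -0.1, -0.3]
grip_width: 0.581
```

```bash
python3 - <<'E'
from h import *
s=show()
cv2.imwrite('pics/w5.png',r.camera('wrist'));cv2.imwrite('pics/s6.png',r.camera('scene'))
q,Rq=cupplace(40);p,R=plan(q,Rq,0)
q,Rq=cupplace(0);p,R=plan(q,Rq,0,p0=p,R0=R)
E
```

```text
t 14.5 p [576.1  15.1 290.7] tr [-45.3   3.8  53.1] xaz -86.9 z [ 0.64   0.035 -0.768] F [ 0.4 -0.1 -0.3] g 0.581 j [ -4. -21. 129.   8.  33.  78.]
2 rows -> [637.2  14.6 251.9] roterr deg 0.04
[[0.02,-0.17,0.57,0.01,0,0,0],[0.03,-0.17,0.58,0,0,-0.01,0]]
1 rows -> [637.1  14.5 211.8] roterr deg 0.04
[[0,0.43,0.51,0,0,0,0]]
```

View pics/w5.png

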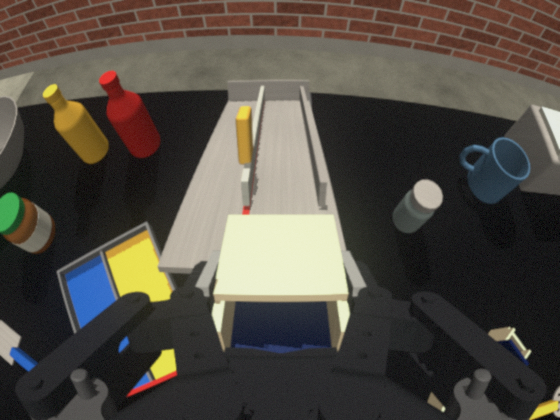

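View pics/s6.png

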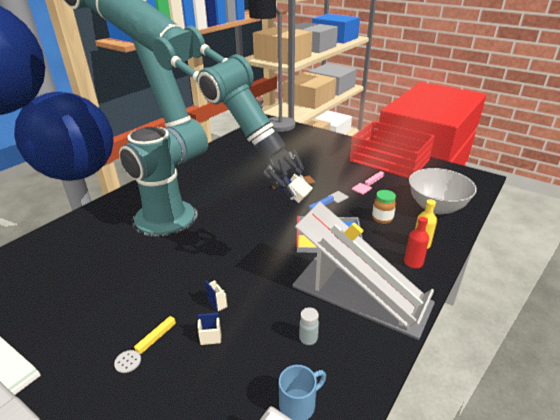

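```bash
python3 - <<'E'
from h import *
s=r.state();np.savez('st_w5.npz',**s)
crop('pics/w5.png',210,70,350,260,4,'pics/c7.png')
T=trough()
for n,P in (('mouth fixed',(75,-30,0)),('mouth guide',(75,30,0)),('foot fixed',(395,-30,0)),('foot guide',(395,30,0)),('red',(60,33,0))):
    uv=wproj([T[:3,:3]@np.array(P)+T[:3,3]],s)[0];print(n,np.round(uv),np.round((uv-[210,70])*4))
E
```

```text
mouth fixed [318. 210.] [433. 561.]
mouth guide [250. 210.] [159. 562.]
foot fixed [299. 101.] [358. 124.]
foot guide [265. 101.] [219. 124.]
red [245. 221.] [140. 604.]
```

View pics/c7.png

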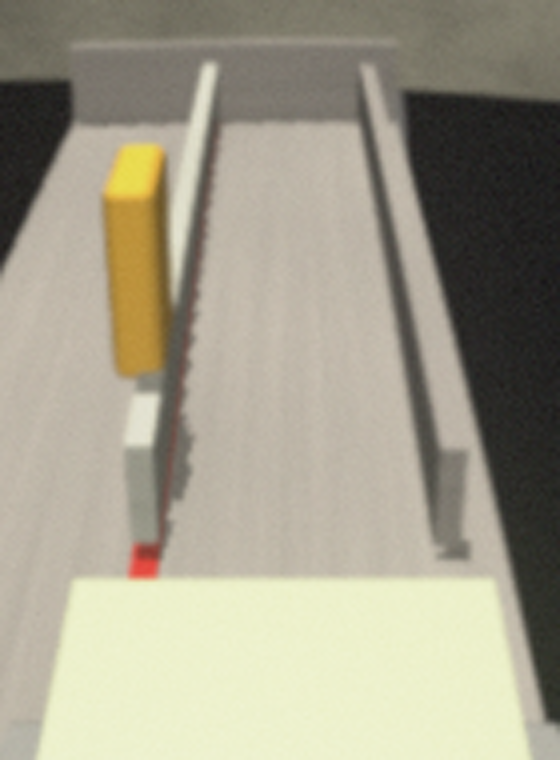

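Emit:
servo_tool(moves=[[[0.02,-0.17,0.57,0.01,0,0,0],[0.03,-0.17,0.58,0,0,-0.01,0],[0,0,0,0,0,0,0],[0,0,0,0,0,0,0],[0,0,0,0,0,0,0]]])

```text
time: 15.22
ee_pos: [636.6, 14.9, 252.5]
ee_rot: [[0.055, -0.764, 0.643], [-0.999, -0.042, 0.035], [0.001, -0.644, -0.765]]
force: [0.4, 0.0, -1.3]
grip_width: 0.583
```

```bash
python3 - <<'E'
from h import *
s=show()
q,Rq=cupplace(0);p,R=plan(q,Rq,0,n=3)
E
```

```text
t 15.22 p [636.6  14.9 252.5] tr [26.1  0.3 50.3] xaz -86.9 z [ 0.643  0.035 -0.765] F [ 0.4  0.  -1.3] g 0.583 j [ -3. -12. 126.   9.  26.  77.]
3 rows -> [637.   14.3 212. ] roterr deg 0.03
[[0,0.14,0.17,0,0,0,0],[0,0.15,0.18,0,0,0,0],[0.01,0.14,0.17,-0.01,0,0.01,0]]
```

Emit:
servo_tool(moves=[[[0,0.14,0.17,0,0,0,0],[0,0.15,0.18,0,0,0,0],[0,0.14,0.17,0,0,0,0],[0,0,0,0,0,0,0],[0,0,0,0,0,0,0]]])

```text
time: 15.85
ee_pos: [636.5, 15.4, 210.3]
ee_rot: [[0.055, -0.766, 0.641], [-0.998, -0.043, 0.035], [0.0, -0.642, -0.767]]
force: [0.7, 0.2, -1.1]
grip_width: 0.586
```

```bash
python3 - <<'E'
from h import *
s=show()
cv2.imwrite('pics/w6.png',r.camera('wrist'));cv2.imwrite('pics/s7.png',r.camera('scene'))
crop('pics/s7.png',270,170,370,260,7,'pics/c8.png')
E
```

```text
t 15.85 p [636.5  15.4 210.3] tr [47.1  0.8 13.7] xaz -86.8 z [ 0.641  0.035 -0.767] F [ 0.7  0.2 -1.1] g 0.586 j [ -3.  -9. 128.  11.  21.  75.]
```

View pics/c8.png

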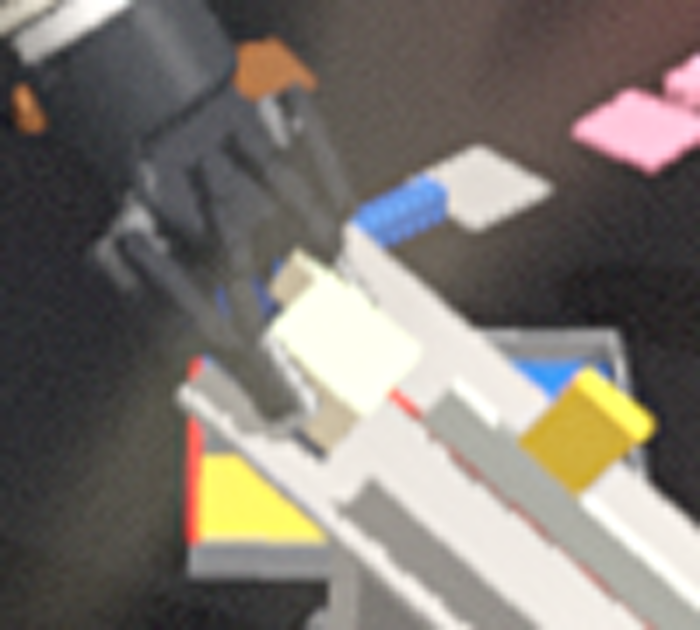

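Emit:
servo_tool(moves=[[[0,0,0,0,0,0,0.7],[0,0,0,0,0,0,0.8],[0,0,0,0,0,0,0.9],[0,0,0,0,0,0,0.9],[0,0,0,0,0,0,0.9],[0,0,0,0,0,0,0.9]]])

```text
time: 16.7
ee_pos: [636.7, 15.3, 210.8]
ee_rot: [[0.055, -0.765, 0.642], [-0.998, -0.043, 0.035], [0.001, -0.642, -0.766]]
force: [-0.8, 0.0, -0.3]
grip_width: 0.901
```

```bash
python3 - <<'E'
from h import *
s=show()
cv2.imwrite('pics/w7.png',r.camera('wrist'));cv2.imwrite('pics/s8.png',r.camera('scene'))
crop('pics/s8.png',270,170,450,310,4.2,'pics/c9.png')
E
```

```text
t 16.7 p [636.7  15.3 210.8] tr [47.   0.7 14.2] xaz -86.8 z [ 0.642  0.035 -0.766] F [-0.8  0.  -0.3] g 0.901 j [ -3.  -9. 128.  11.  21.  75.]
```

View pics/c9.png

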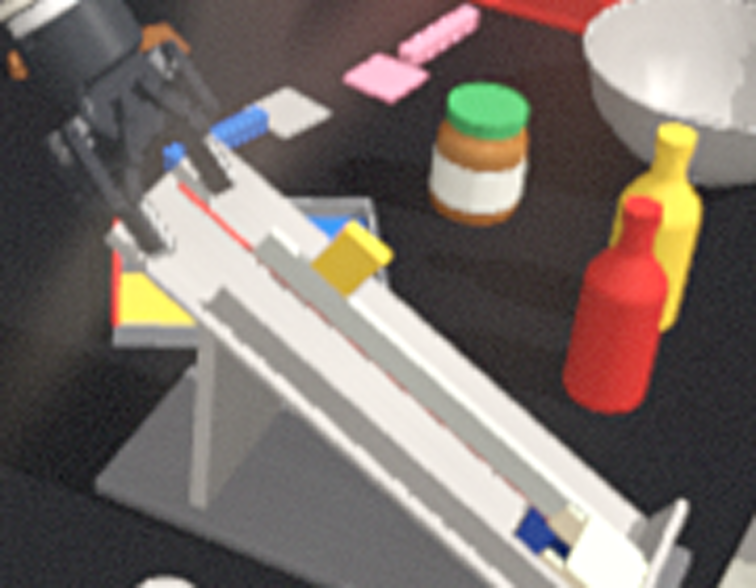

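View pics/w7.png

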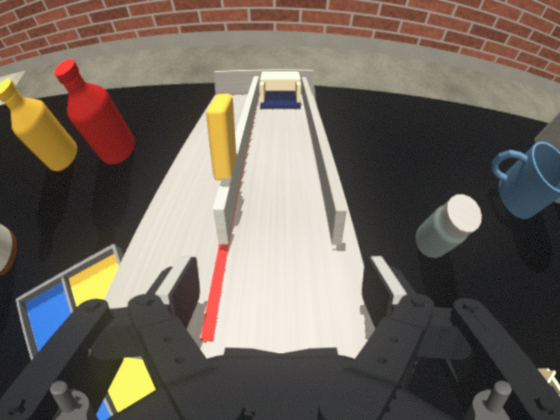

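```bash
python3 - <<'E'
from h import *
s=r.state();p0=s['ee_pos'];R0=s['ee_rot']
p,R=plan(p0-100*R0[:,2],R0,0.9,n=3)
B=(519,-312.8)
p,R=plan(*cupgrasp(B,-48.2,190),1,p0=p,R0=R,tmax=.95)
p,R=plan(*cupgrasp(B,-48.2,80),1,p0=p,R0=R,n=3)
E
```

```text
3 rows -> [572.4  11.8 287.6] roterr deg 0.0
[[0,0,-0.56,0,0,0,0.9],[0,0,-0.55,0,0,0,0.9],[0,0,-0.56,0,0,0,0.9]]
9 rows -> [ 559.3 -357.7  194.9] roterr deg 0.03
[[0.68,0.16,0.09,-0.9,0.15,0.85,1],[0.69,0.08,0.12,-0.9,0.15,0.85,1],[0.69,-0.01,0.13,-0.9,0.15,0.85,1],[0.69,-0.09,0.14,-0.9,0.15,0.86,1],[0.67,-0.18,0.14,-0.9,0.15,0.85,1],[0.64,-0.26,0.12,-0.9,0.15,0.86,1],[0.61,-0.34,0.11,-0.9,0.15,0.85,1],[0.57,-0.41,0.07,-0.91,0.15,0.86,1],[0.53,-0.47,0.04,-0.9,0.15,0.85,1]]
3 rows -> [ 534.3 -329.7   91.7] roterr deg 0.03
[[0,0,0.61,0,0,0,1],[0,0,0.61,0,0,0,1],[0,0,0.61,0,0,0,1]]
```

Emit:
servo_tool(moves=[[[0,0,-0.56,0,0,0,0.9],[0,0,-0.55,0,0,0,0.9],[0,0,-0.56,0,0,0,0.9],[0.68,0.16,0.09,-0.9,0.15,0.85,1],[0.69,0.08,0.12,-0.9,0.15,0.85,1],[0.69,-0.01,0.13,-0.9,0.15,0.85,1],[0.69,-0.09,0.14,-0.9,0.15,0.86,1],[0.67,-0.18,0.14,-0.9,0.15,0.85,1],[0.64,-0.26,0.12,-0.9,0.15,0.86,1],[0.61,-0.34,0.11,-0.9,0.15,0.85,1],[0.57,-0.41,0.07,-0.91,0.15,0.86,1],[0.53,-0.47,0.04,-0.9,0.15,0.85,1]]])

```text
time: 18.3
ee_pos: [559.9, -359.2, 194.9]
ee_rot: [[-0.747, -0.624, -0.229], [-0.665, 0.702, 0.256], [0.001, 0.343, -0.939]]
force: [1.1, 0.4, 0.2]
grip_width: 0.998
```

Emit:
servo_tool(moves=[[[0,0,0,0,0,0,1],[0,0,0,0,0,0,1]]])

```text
time: 18.55
ee_pos: [559.3, -357.5, 193.9]
ee_rot: [[-0.745, -0.626, -0.228], [-0.667, 0.7, 0.256], [-0.001, 0.343, -0.939]]
force: [-0.1, 0.7, 0.4]
grip_width: 0.997
```

```bash
python3 - <<'E'
from h import *
s=show()
cv2.imwrite('pics/w8.png',r.camera('wrist'))
B=(519,-312.8)
p,R=plan(*cupgrasp(B,-48.2,80),1,n=3)
p,R=plan(*cupgrasp(B,-48.2,0),1,p0=p,R0=R,n=3)
E
```

```text
t 18.55 p [ 559.3 -357.5  193.9] tr [ -28.9 -367.3  -49.1] xaz -138.2 z [-0.228  0.256 -0.939] F [-0.1  0.7  0.4] g 0.997 j [-37.  28.  80.   4.  91. 101.]
3 rows -> [ 534.1 -329.3   91.8] roterr deg 0.03
[[0,0,0.61,0,0,0,1],[0.01,0,0.62,-0.01,0,0.01,1],[0,0,0.61,0,0,0,1]]
3 rows -> [ 515.8 -308.8   16.2] roterr deg 0.03
[[0,0,0.45,0,0,0,1],[0,0,0.44,0,0,0,1],[0,0,0.45,0,0,0,1]]
```

View pics/w8.png

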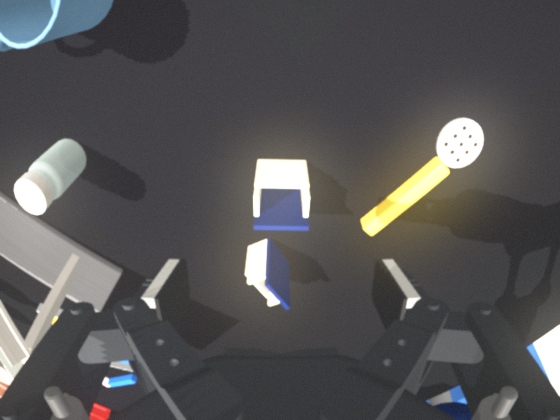

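Emit:
servo_tool(moves=[[[0,0,0.61,0,0,0,1],[0,0,0.61,0,0,0,1],[0,0,0.61,0,0,0,1],[0,0,0.45,0,0,0,1],[0,0,0.45,0,0,0,1],[0,0,0.45,0,0,0,1],[0,0,0,0,0,0,1],[0,0,0,0,0,0,1]]])

```text
time: 19.6
ee_pos: [517.3, -309.3, 18.2]
ee_rot: [[-0.745, -0.629, -0.225], [-0.668, 0.701, 0.252], [-0.001, 0.338, -0.941]]
force: [0.8, 0.0, 0.0]
grip_width: 1.003
```

```bash
python3 - <<'E'
from h import *
s=show()
cv2.imwrite('pics/w9.png',r.camera('wrist'))
E
```

```text
t 19.6 p [ 517.3 -309.3   18.2] tr [  24.8 -316.9 -221. ] xaz -138.1 z [-0.225  0.252 -0.941] F [0.8 0.  0. ] g 1.003 j [-36.  31.  96.   4.  72. 100.]
```

View pics/w9.png

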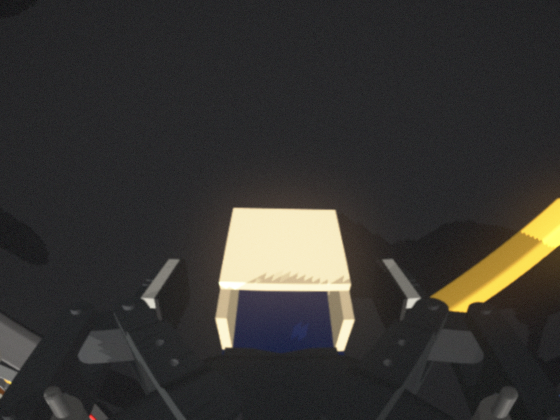

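Emit:
servo_tool(moves=[[[0,0,0,0,0,0,0],[0,0,0,0,0,0,0],[0,0,0,0,0,0,0],[0,0,0,0,0,0,0],[0,0,0,0,0,0,0]]])

```text
time: 20.27
ee_pos: [516.6, -309.8, 16.5]
ee_rot: [[-0.745, -0.627, -0.226], [-0.667, 0.701, 0.254], [-0.0, 0.34, -0.94]]
force: [0.8, -1.1, 5.8]
grip_width: 0.585
```

```bash
python3 - <<'E'
from h import *
s=show()
p,R=plan(s['ee_pos']+[0,0,230],s['ee_rot'],0)
q,Rq=cupplace(40)
p,R=plan(q-60*Rq[:,2],Rq,0,p0=p,R0=R,tmax=.95)
E
```

```text
t 20.27 p [ 516.6 -309.8   16.5] tr [  25.1 -317.4 -222.8] xaz -138.2 z [-0.226  0.254 -0.94 ] F [ 0.8 -1.1  5.8] g 0.585 j [-36.  31.  96.   4.  72. 100.]
5 rows -> [ 516.6 -309.9  246.2] roterr deg 0.0
[[0,0.26,-0.72,0,0,0,0],[0,0.26,-0.72,0,0,0,0],[0,0.26,-0.72,0,0,0,0],[0,0.26,-0.72,0,0,0,0],[0,0.26,-0.72,0,0,0,0]]
9 rows -> [598.5  12.6 298. ] roterr deg 0.03
[[-0.51,0.36,0.03,0.9,-0.15,-0.85,0],[-0.54,0.3,0,0.9,-0.15,-0.85,0],[-0.57,0.25,-0.02,0.9,-0.15,-0.85,0],[-0.6,0.18,-0.03,0.9,-0.15,-0.85,0],[-0.61,0.12,-0.04,0.9,-0.15,-0.85,0],[-0.62,0.05,-0.03,0.9,-0.15,-0.85,0],[-0.62,-0.02,-0.02,0.9,-0.15,-0.86,0],[-0.62,-0.08,-0.01,0.9,-0.16,-0.85,0],[-0.61,-0.15,0.01,0.9,-0.15,-0.86,0]]
```

Emit:
servo_tool(moves=[[[0,0.26,-0.72,0,0,0,0],[0,0.26,-0.72,0,0,0,0],[0,0.26,-0.72,0,0,0,0],[0,0.26,-0.72,0,0,0,0],[0,0.26,-0.72,0,0,0,0]]])

```text
time: 20.9
ee_pos: [515.7, -309.2, 245.8]
ee_rot: [[-0.745, -0.626, -0.229], [-0.667, 0.7, 0.255], [0.0, 0.343, -0.939]]
force: [0.6, -0.3, -1.2]
grip_width: 0.582
```

Emit:
servo_tool(moves=[[[-0.51,0.36,0.03,0.9,-0.15,-0.85,0],[-0.54,0.3,0,0.9,-0.15,-0.85,0],[-0.57,0.25,-0.02,0.9,-0.15,-0.85,0],[-0.6,0.18,-0.03,0.9,-0.15,-0.85,0],[-0.61,0.12,-0.04,0.9,-0.15,-0.85,0],[-0.62,0.05,-0.03,0.9,-0.15,-0.85,0],[-0.62,-0.02,-0.02,0.9,-0.15,-0.86,0],[-0.62,-0.08,-0.01,0.9,-0.16,-0.85,0],[-0.61,-0.15,0.01,0.9,-0.15,-0.86,0],[0,0,0,0,0,0,0],[0,0,0,0,0,0,0]]])

```text
time: 22.28
ee_pos: [597.7, 12.9, 296.7]
ee_rot: [[0.054, -0.767, 0.639], [-0.999, -0.041, 0.035], [-0.001, -0.64, -0.768]]
force: [-0.0, -0.3, -1.1]
grip_width: 0.579
```

```bash
python3 - <<'E'
from h import *
s=show()
cv2.imwrite('pics/w10.png',r.camera('wrist'))
q,Rq=cupplace(40);p,R=plan(q,Rq,0,n=2)
q,Rq=cupplace(0);p,R=plan(q,Rq,0,p0=p,R0=R,n=3)
E
```

```text
t 22.27 p [597.7  12.9 296.7] tr [-29.8   0.5  69.1] xaz -86.9 z [ 0.639  0.035 -0.768] F [-0.  -0.3 -1.1] g 0.579 j [ -4. -19. 126.   8.  33.  78.]
2 rows -> [636.7  14.5 252. ] roterr deg 0.02
[[0,-0.01,0.5,0.01,0,0,0],[0,0,0.49,0.01,0,-0.01,0]]
3 rows -> [637.   14.5 211.5] roterr deg 0.02
[[0,0.14,0.17,0,0,0,0],[0,0.14,0.17,0,0,0,0],[0,0.15,0.18,0,0,0,0]]
```

View pics/w10.png

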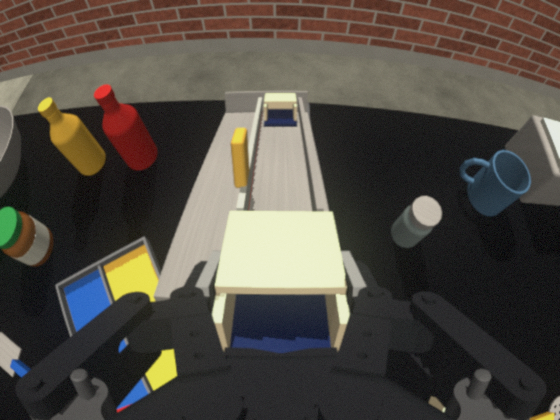

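Emit:
servo_tool(moves=[[[0,-0.01,0.5,0,0,0,0],[0,0,0.49,0,0,0,0],[0,0.13,0.16,0,0,0,0],[0,0.14,0.17,0,0,0,0],[0,0.13,0.16,0,0,0,0],[0,0,0,0,0,0,0],[0,0,0,0,0,0,0]]])

```text
time: 23.2
ee_pos: [637.3, 15.1, 215.0]
ee_rot: [[0.054, -0.765, 0.642], [-0.999, -0.041, 0.035], [-0.0, -0.643, -0.766]]
force: [0.0, 0.1, -0.2]
grip_width: 0.589
```

```bash
python3 - <<'E'
from h import *
s=show()
E
```

```text
t 23.2 p [637.3  15.1 215. ] tr [45.5  0.5 18.1] xaz -86.9 z [ 0.642  0.035 -0.766] F [ 0.   0.1 -0.2] g 0.589 j [ -3.  -9. 128.  11.  21.  75.]
```

Emit:
servo_tool(moves=[[[0,0.05,0.02,0,0,0,0],[0,0,0,0,0,0,0],[0,0,0,0,0,0,0.7],[0,0,0,0,0,0,0.8],[0,0,0,0,0,0,0.9],[0,0,0,0,0,0,0.9],[0,0,0,0,0,0,0.9]]])

```text
time: 24.08
ee_pos: [635.6, 15.1, 211.3]
ee_rot: [[0.054, -0.766, 0.641], [-0.999, -0.041, 0.035], [-0.001, -0.642, -0.767]]
force: [-0.4, 0.7, -0.9]
grip_width: 0.901
```

```bash
python3 - <<'E'
from h import *
s=show()
cv2.imwrite('pics/w11.png',r.camera('wrist'))
C=(450,-212.3)
p0=s['ee_pos'];R0=s['ee_rot']
p,R=plan(p0-100*R0[:,2],R0,0.9,n=3)
p,R=plan([470,-130,260],toolR(-18.7,0),1,p0=p,R0=R,tmax=.95)
p,R=plan(*cupgrasp(C,71.3,110),1,p0=p,R0=R,tmax=.95)
E
```

```text
t 24.07 p [635.6  15.1 211.3] tr [45.7  0.6 14.1] xaz -86.9 z [ 0.641  0.035 -0.767] F [-0.4  0.7 -0.9] g 0.901 j [ -3.  -9. 128.  11.  21.  75.]
3 rows -> [571.3  11.5 288.1] roterr deg 0.01
[[0,0,-0.56,0,0,0,0.9],[0,0,-0.55,0,0,0,0.9],[0,0,-0.56,0,0,0,0.9]]
10 rows -> [ 470.1 -130.1  260.1] roterr deg 0.02
[[0.23,0.17,-0.08,-0.51,-0.34,-0.95,1],[0.2,0.2,-0.08,-0.51,-0.34,-0.95,1],[0.17,0.22,-0.07,-0.51,-0.35,-0.95,1],[0.15,0.25,-0.07,-0.51,-0.34,-0.95,1],[0.11,0.27,-0.05,-0.51,-0.35,-0.95,1],[0.08,0.28,-0.04,-0.51,-0.34,-0.95,1],[0.05,0.29,-0.03,-0.51,-0.35,-0.95,1],[0.01,0.29,-0.01,-0.51,-0.34,-0.95,1],[-0.02,0.29,0.01,-0.51,-0.34,-0.95,1],[-0.05,0.29,0.02,-0.5,-0.35,-0.95,1]]
4 rows -> [ 460.4 -181.1  119.8] roterr deg 0.01
[[0.03,0.21,0.58,-0.73,0,0,1],[0.03,0.16,0.6,-0.73,0,0,1],[0.03,0.11,0.62,-0.73,0,0,1],[0.03,0.06,0.62,-0.72,0,0,1]]
```

View pics/w11.png

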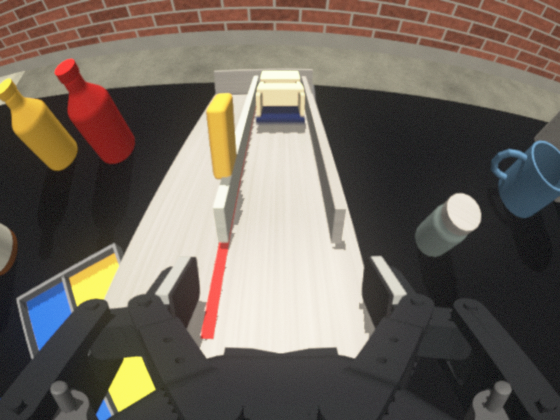

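Emit:
servo_tool(moves=[[[0,0,-0.56,0,0,0,0.9],[0,0,-0.55,0,0,0,0.9],[0,0,-0.56,0,0,0,0.9],[0.23,0.17,-0.08,-0.51,-0.34,-0.95,1],[0.2,0.2,-0.08,-0.51,-0.34,-0.95,1],[0.17,0.22,-0.07,-0.51,-0.35,-0.95,1],[0.15,0.25,-0.07,-0.51,-0.34,-0.95,1],[0.11,0.27,-0.05,-0.51,-0.35,-0.95,1],[0.08,0.28,-0.04,-0.51,-0.34,-0.95,1],[0.05,0.29,-0.03,-0.51,-0.35,-0.95,1],[0.01,0.29,-0.01,-0.51,-0.34,-0.95,1],[-0.02,0.29,0.01,-0.51,-0.34,-0.95,1]]])

```text
time: 25.62
ee_pos: [480.1, -116.5, 262.6]
ee_rot: [[0.905, -0.421, 0.06], [-0.424, -0.905, 0.039], [0.038, -0.06, -0.997]]
force: [0.2, 0.2, -0.7]
grip_width: 1.0
```

Emit:
servo_tool(moves=[[[-0.05,0.29,0.02,-0.5,-0.35,-0.95,1],[0,0,0,0,0,0,1],[0,0,0,0,0,0,1]]])

```text
time: 26.0
ee_pos: [470.3, -129.7, 260.1]
ee_rot: [[0.947, -0.322, 0.001], [-0.322, -0.947, 0.001], [0.001, -0.001, -1.0]]
force: [0.3, -0.3, -0.2]
grip_width: 0.997
```

```bash
python3 - <<'E'
from h import *
s=show();np.savez('st_w12.npz',**s)
cv2.imwrite('pics/w12.png',r.camera('wrist'));cv2.imwrite('pics/s12.png',r.camera('scene'));cv2.imwrite('pics/t12.png',r.camera('top'))
crop('pics/s12.png',340,220,450,320,6,'pics/c12.png')
crop('pics/t12.png',255,70,345,190,5,'pics/c12t.png')
C=(450,-212.3)
p,R=plan(*cupgrasp(C,71.3,110),1,tmax=.95)
E
```

```text
t 26.0 p [ 470.3 -129.7  260.1] tr [-128.3 -135.1  -30.1] xaz -18.8 z [ 0.001  0.001 -1.   ] F [ 0.3 -0.3 -0.2] g 0.997 j [-18.  -7. 112.   0.  74.   0.]
4 rows -> [ 460.4 -181.3  120. ] roterr deg 0.05
[[0.03,0.22,0.59,-0.73,0,0,1],[0.03,0.16,0.6,-0.73,0,0,1],[0.03,0.11,0.61,-0.73,0,0,1],[0.03,0.06,0.62,-0.73,0,-0.01,1]]
```

View pics/w12.png

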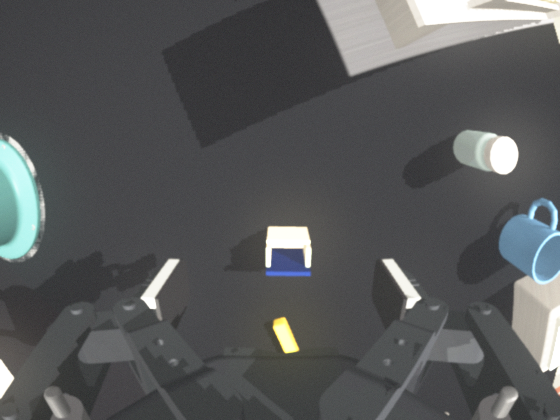

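View pics/c12.png

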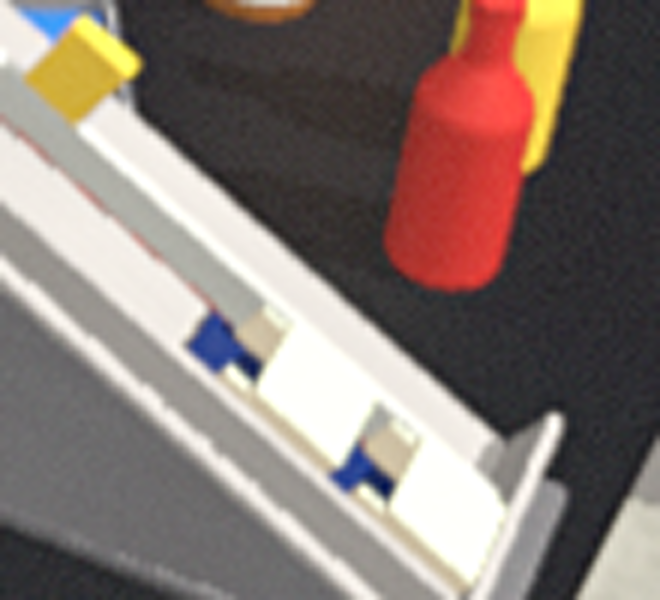

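View pics/c12t.png

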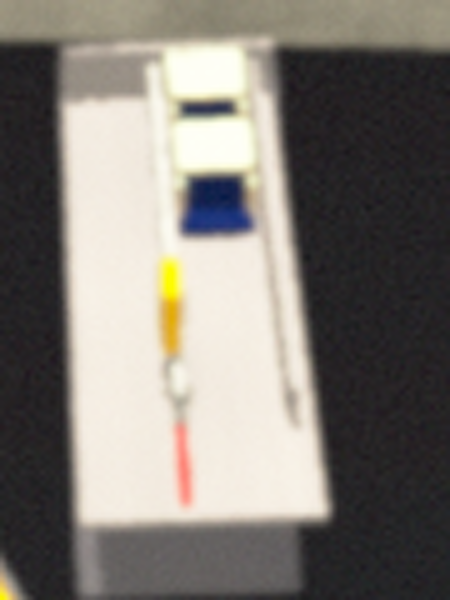

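```bash
python3 - <<'E'
from h import *
np.set_printoptions(precision=1,suppress=True)
st=dict(np.load('st_w12.npz'))
crop('pics/w12.png',250,215,330,285,8,'pics/c13.png')
E
```

```text
(no output)
```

View pics/c13.png

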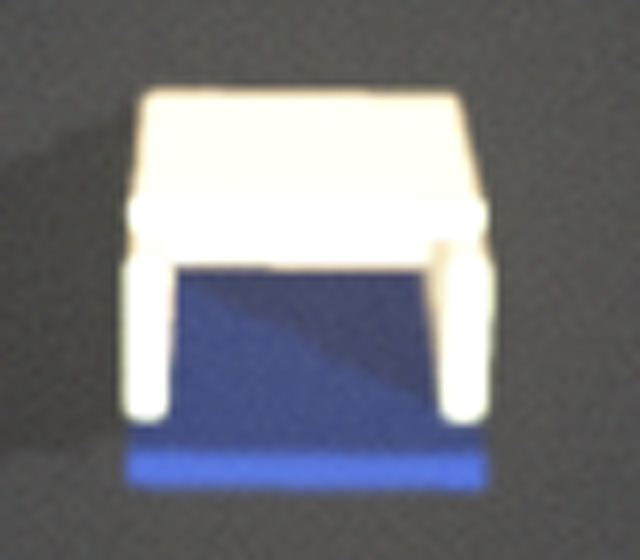

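```bash
python3 - <<'E'
from h import *
np.set_printoptions(precision=1,suppress=True)
st=dict(np.load('st_w12.npz'))
w=lambda x,y:(250+x/8,215+y/8)
f=None
for nm,pts,z,off in [('back top outer',[(124,490),(490,490)],76,16),('front bottom',[(145,90),(458,93)],0,-16),('front top',[(128,215),(486,218)],48,-16)]:
    P=wonz([w(*p) for p in pts],st,z);d=P[1]-P[0];a=np.arctan2(d[1],d[0]);phi=a+np.pi/2
    print(nm,'len',np.linalg.norm(d),'phi',np.degrees(phi),'centre',P.mean(0)[:2]+off*np.array([np.cos(phi),np.sin(phi)]))
s=r.state()
p,R=plan(*cupgrasp((451,-213),71,110),1,tmax=.95)
p,R=plan(*cupgrasp((451,-213),71,0),1,p0=p,R0=R,n=5)
E
```

```text
back top outer len 51.59281887569117 phi 70.95227097786349 centre [ 451.8 -214.1]
front bottom len 51.22463704088179 phi 70.54709096415922 centre [ 452.5 -212.9]
front top len 52.484198240220856 phi 70.5546122102011 centre [ 451.4 -215.5]
4 rows -> [ 461.9 -182.   119.4] roterr deg 0.05
[[0.04,0.22,0.59,-0.73,0,0.01,1],[0.03,0.16,0.6,-0.73,0,0.01,1],[0.04,0.11,0.61,-0.73,-0.01,0.01,1],[0.04,0.06,0.63,-0.73,0,0,1]]
5 rows -> [ 449.7 -217.6   16.3] roterr deg 0.05
[[0,0,0.37,0,0,0,1],[0,0,0.36,0,0,0,1],[0,0,0.37,0,0,0,1],[0,0,0.36,0,0,0,1],[0,0,0.37,0,0,0,1]]
```

Emit:
servo_tool(moves=[[[0.04,0.23,0.59,-0.73,0,0.01,1],[0.04,0.17,0.6,-0.73,0,0.01,1],[0.04,0.11,0.61,-0.73,0,0.01,1],[0.04,0.06,0.63,-0.73,0,0,1],[0,0,0,0,0,0,1],[0,0,0,0,0,0,1]]])

```text
time: 26.9
ee_pos: [462.9, -183.5, 120.6]
ee_rot: [[0.946, -0.305, -0.109], [-0.324, -0.889, -0.324], [0.002, 0.342, -0.94]]
force: [1.3, -0.0, 1.2]
grip_width: 1.004
```

```bash
python3 - <<'E'
from h import *
s=show();cv2.imwrite('pics/w13.png',r.camera('wrist'))
p,R=plan(*cupgrasp((451.5,-213.8),71,0),1,n=5)
E
```

```text
t 26.9 p [ 462.9 -183.5  120.6] tr [ -67.5 -188.4 -156.1] xaz -18.9 z [-0.109 -0.324 -0.94 ] F [ 1.3 -0.   1.2] g 1.004 j [-11.   4. 120. -23.  61.  20.]
5 rows -> [ 450.  -218.3   16.1] roterr deg 0.04
[[-0.01,0,0.37,0,-0.01,0,1],[-0.01,0,0.37,0,-0.01,0,1],[0,-0.01,0.37,0,0,0,1],[-0.01,0,0.37,0,-0.01,0,1],[0,-0.01,0.38,0,0,0,1]]
```

View pics/w13.png

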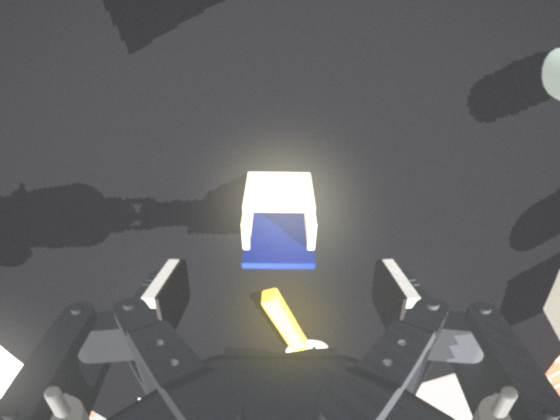

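Emit:
servo_tool(moves=[[[0,0,0.37,0,0,0,1],[0,0,0.37,0,0,0,1],[0,0,0.37,0,0,0,1],[-0.01,0,0.37,0,0,0,1],[0,0,0.37,0,0,0,1],[0,0,0,0,0,0,1],[0,0,0,0,0,0,0],[0,0,0,0,0,0,0],[0,0,0,0,0,0,0],[0,0,0,0,0,0,0],[0,0,0,0,0,0,0]]])

```text
time: 28.32
ee_pos: [450.8, -219.7, 16.7]
ee_rot: [[0.946, -0.305, -0.108], [-0.323, -0.888, -0.326], [0.003, 0.343, -0.939]]
force: [0.9, 1.0, 6.3]
grip_width: 0.581
```

```bash
python3 - <<'E'
from h import *
s=show()
p,R=plan(s['ee_pos']+[0,0,230],s['ee_rot'],0)
q,Rq=cupplace(40)
p,R=plan(q-60*Rq[:,2],Rq,0,p0=p,R0=R,tmax=.95)
E
```

```text
t 28.32 p [ 450.8 -219.7   16.7] tr [ -27.7 -223.9 -253. ] xaz -18.9 z [-0.108 -0.326 -0.939] F [0.9 1.  6.3] g 0.581 j [-15.  12. 124. -27.  48.  23.]
5 rows -> [ 450.6 -219.9  246.8] roterr deg 0.0
[[0,0.26,-0.72,0,0,0,0],[0,0.26,-0.72,0,0,0,0],[0,0.27,-0.72,0,0,0,0],[0.01,0.26,-0.72,0,0,0,0],[0,0.27,-0.72,0,0,0,0]]
11 rows -> [598.4  12.5 298.1] roterr deg 0.03
[[0.1,-0.35,-0.21,0.69,0.16,0.92,0],[0.06,-0.38,-0.18,0.69,0.16,0.92,0],[0.02,-0.4,-0.15,0.69,0.16,0.92,0],[-0.02,-0.41,-0.11,0.7,0.16,0.93,0],[-0.06,-0.41,-0.08,0.69,0.16,0.92,0],[-0.11,-0.41,-0.05,0.7,0.16,0.93,0],[-0.15,-0.4,-0.01,0.69,0.16,0.92,0],[-0.2,-0.37,0.01,0.7,0.16,0.93,0],[-0.24,-0.35,0.04,0.69,0.16,0.92,0],[-0.27,-0.32,0.06,0.7,0.16,0.93,0],[-0.31,-0.28,0.08,0.69,0.16,0.92,0]]
```

Emit:
servo_tool(moves=[[[0,0.26,-0.72,0,0,0,0],[0,0.26,-0.72,0,0,0,0],[0,0.27,-0.72,0,0,0,0],[0.01,0.26,-0.72,0,0,0,0],[0,0.27,-0.72,0,0,0,0]]])

```text
time: 28.95
ee_pos: [449.4, -219.4, 246.8]
ee_rot: [[0.946, -0.304, -0.11], [-0.323, -0.889, -0.324], [0.001, 0.343, -0.939]]
force: [0.1, -0.2, -0.2]
grip_width: 0.581
```

Emit:
servo_tool(moves=[[[0.1,-0.35,-0.21,0.69,0.16,0.92,0],[0.06,-0.38,-0.18,0.69,0.16,0.92,0],[0.02,-0.4,-0.15,0.69,0.16,0.92,0],[-0.02,-0.41,-0.11,0.7,0.16,0.93,0],[-0.06,-0.41,-0.08,0.69,0.16,0.92,0],[-0.11,-0.41,-0.05,0.7,0.16,0.93,0],[-0.15,-0.4,-0.01,0.69,0.16,0.92,0],[-0.2,-0.37,0.01,0.7,0.16,0.93,0],[-0.24,-0.35,0.04,0.69,0.16,0.92,0],[-0.27,-0.32,0.06,0.7,0.16,0.93,0],[-0.31,-0.28,0.08,0.69,0.16,0.92,0],[0,0,0,0,0,0,0]]])

```text
time: 30.45
ee_pos: [596.2, 14.1, 294.9]
ee_rot: [[0.058, -0.768, 0.638], [-0.998, -0.044, 0.037], [-0.0, -0.639, -0.769]]
force: [-0.4, -0.1, -1.7]
grip_width: 0.583
```

Emit:
servo_tool(moves=[[[0,0,0,0,0,0,0],[0,0,0,0,0,0,0]]])

```text
time: 30.7
ee_pos: [597.9, 11.7, 296.7]
ee_rot: [[0.054, -0.767, 0.64], [-0.999, -0.041, 0.035], [-0.0, -0.641, -0.768]]
force: [1.0, 0.0, -0.6]
grip_width: 0.582
```

```bash
python3 - <<'E'
from h import *
s=show()
cv2.imwrite('pics/w14.png',r.camera('wrist'))
q,Rq=cupplace(40);p,R=plan(q,Rq,0,n=2)
q,Rq=cupplace(0);p,R=plan(q,Rq,0,p0=p,R0=R,n=3)
E
```

```text
t 30.7 p [597.9  11.7 296.7] tr [-29.6  -0.8  69.1] xaz -86.9 z [ 0.64   0.035 -0.768] F [ 1.   0.  -0.6] g 0.582 j [ -4. -19. 126.   8.  33.  78.]
2 rows -> [636.9  14.3 251.9] roterr deg 0.04
[[-0.01,-0.01,0.5,0.01,0,0,0],[0,-0.01,0.49,0.01,0,-0.01,0]]
3 rows -> [636.8  14.9 211.9] roterr deg 0.04
[[0,0.14,0.17,0,0,0,0],[0,0.15,0.17,0,0,0,0],[-0.01,0.14,0.17,0,0,0,0]]
```

View pics/w14.png

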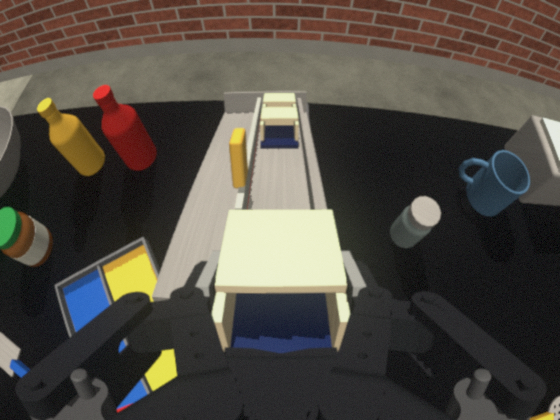

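Emit:
servo_tool(moves=[[[0,-0.01,0.5,0,0,0,0],[0,0,0.49,0,0,0,0],[0,0.14,0.17,0,0,0,0],[0,0.15,0.17,0,0,0,0],[0,0.14,0.17,0,0,0,0],[0,0,0,0,0,0,0],[0,0,0,0,0,0,0]]])

```text
time: 31.62
ee_pos: [636.1, 14.5, 211.7]
ee_rot: [[0.054, -0.766, 0.64], [-0.999, -0.041, 0.035], [-0.001, -0.641, -0.767]]
force: [0.6, -0.3, 0.0]
grip_width: 0.58
```

```bash
python3 - <<'E'
from h import *
s=show()
E
```

```text
t 31.62 p [636.1  14.5 211.7] tr [46.  -0.1 14.7] xaz -86.9 z [ 0.64   0.035 -0.767] F [ 0.6 -0.3  0. ] g 0.58 j [ -3.  -9. 128.  11.  21.  75.]
```

Emit:
servo_tool(moves=[[[0,0.02,0.01,0,0,0,0],[0,0,0,0,0,0,0],[0,0,0,0,0,0,0.7],[0,0,0,0,0,0,0.8],[0,0,0,0,0,0,0.9],[0,0,0,0,0,0,0.9],[0,0,0,0,0,0,0.9],[0,0,-0.55,0,0,0,0.9],[0,0,-0.55,0,0,0,0.9],[0,0,-0.55,0,0,0,0.9],[0,0,0,0,0,0,0.9]]])

```text
time: 33.0
ee_pos: [572.9, 10.8, 289.5]
ee_rot: [[0.054, -0.763, 0.644], [-0.999, -0.041, 0.035], [-0.0, -0.645, -0.764]]
force: [0.7, -0.0, 0.3]
grip_width: 0.901
```

```bash
python3 - <<'E'
from prof import *
s=show()
cv2.imwrite('pics/w15.png',r.camera('wrist'));cv2.imwrite('pics/s15.png',r.camera('scene'));cv2.imwrite('pics/t15.png',r.camera('top'))
crop('pics/s15.png',310,200,450,320,5,'pics/c15.png')
E
```

```text
t 33.0 p [572.9  10.8 289.5] tr [-47.7  -0.3  50.3] xaz -86.9 z [ 0.644  0.035 -0.764] F [ 0.7 -0.   0.3] g 0.901 j [ -4. -22. 129.   9.  33.  77.]
```

View pics/c15.png

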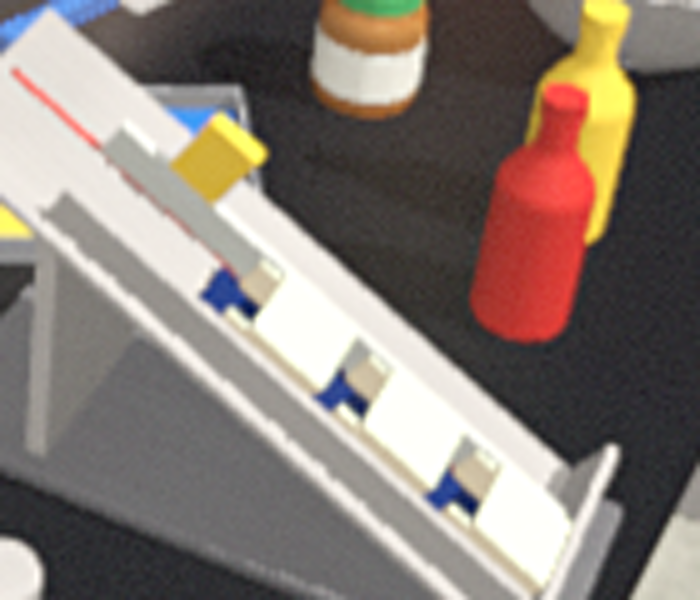

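View pics/t15.png

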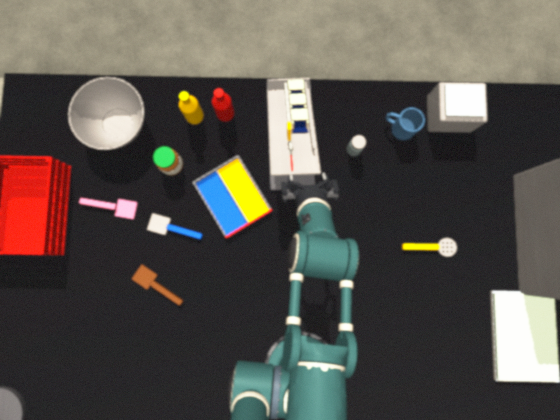

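View pics/w15.png

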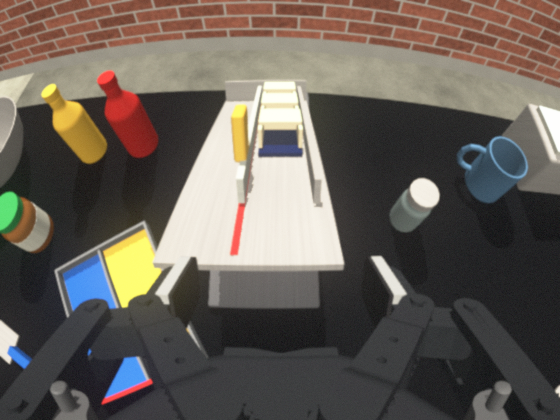

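```bash
python3 - <<'E'
from h import *
np.set_printoptions(precision=1,suppress=True)
im=cv2.imread('pics/t15.png');hsv=cv2.cvtColor(im,cv2.COLOR_BGR2HSV)
def blobs(lo,hi,name,z,amin=20):
    m=cv2.inRange(hsv,lo,hi);n,l,s,c=cv2.connectedComponentsWithStats(m)
    for i in range(1,n):
        if s[i,4]>amin:
            cn=cv2.findContours((l==i).astype(np.uint8),cv2.RETR_EXTERNAL,cv2.CHAIN_APPROX_NONE)[0][0]
            rc=cv2.minAreaRect(cn);B=onz('top',cv2.boxPoints(rc),z)[:,:2]
            print(name,s[i,4],np.round(c[i],1),'c',onz('top',c[i],z)[0][:2],'rect c',B.mean(0),'sides',np.linalg.norm(B[1]-B[0]),np.linalg.norm(B[2]-B[1]),'box',B.tolist())
blobs((20,150,120),(35,255,255),'yel',4,200)
blobs((95,120,80),(125,255,255),'blue',4,200)
crop('pics/t15.png',185,150,280,245,6,'pics/c16.png')
crop('pics/t15.png',395,230,465,265,9,'pics/c17.png')
crop('pics/t15.png',140,205,210,245,9,'pics/c18.png')
E
```

```text
yel 545 [189.6 107. ] c [862.8 395.2] rect c [865.2 395.1] sides 67.72580381578526 126.87187753217707 box [[899.9565491002713, 457.0410875260781], [937.5969775815429, 400.7384885963616], [830.119118956021, 333.3219979296704], [793.1372368809343, 389.3378251191318]]
yel 1443 [243.1 189.8] c [577.2 201.8] rect c [578.3 202.5] sides 80.03318927397619 210.10223654241295 box [[644.212350217143, 292.6385774646624], [688.5330693619301, 225.99785988259396], [511.6620087011998, 112.59778183644656], [468.6395816657261, 178.67328073958436]]
yel 272 [420.6 246.3] c [ 399.9 -392.4] rect c [ 399.1 -390.5] sides 119.67486545126656 23.20624209524451 box [[409.44660197100535, -330.8912756093648], [411.97411063504404, -450.5394478508661], [388.7753129898936, -449.9516893949835], [386.2582075453666, -330.5408873120725]]
blue 1390 [220.6 202.4] c [532.7 276.1] rect c [533.8 277.2] sides 79.66687394143925 202.96562174437855 box [[597.5096545926551, 365.1514589611169], [640.8625398897357, 298.3133101236502], [469.46593443255506, 189.60154789049662], [427.348947164168, 255.87407259879387]]
blue 288 [184.7 231.2] c [433.4 392. ] rect c [433.5 392.4] sides 26.687289387235765 123.01087671491831 box [[436.87481493577036, 454.80097308106406], [462.791577877576, 448.4344345037588], [430.0671813384747, 329.85623388777503], [404.29405155899735, 336.4661687885017]]
```

View pics/c16.png

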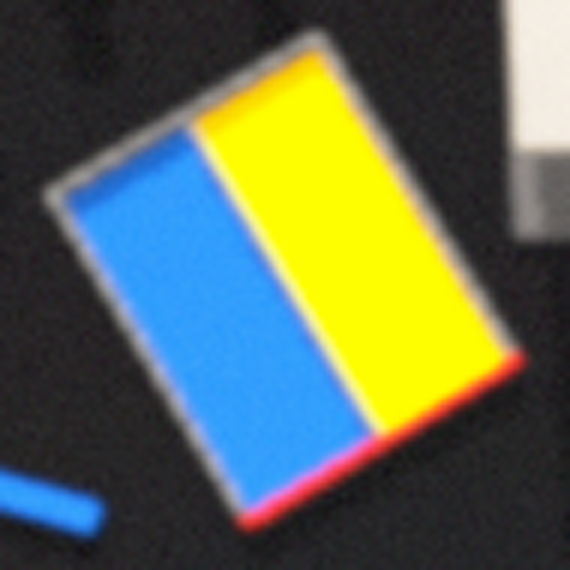

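View pics/c17.png

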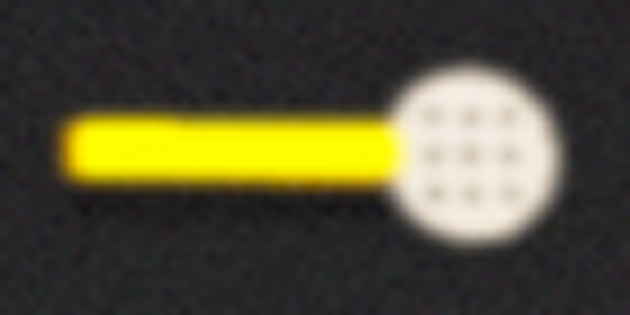

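View pics/c18.png

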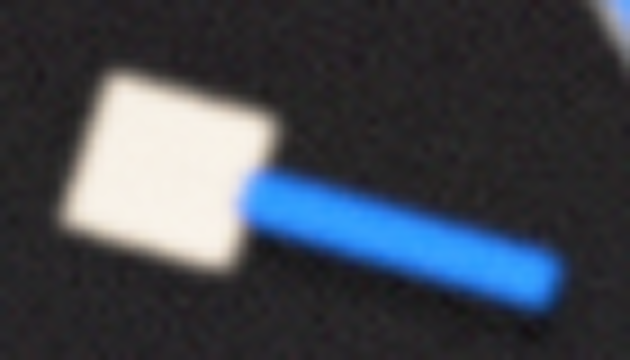

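```bash
cat >> h.py <<'E'
E
python3 - <<'E'
from h import *
np.set_printoptions(precision=1,suppress=True)
f=lambda x,y:(185+x/6,150+y/6)
P=onz('top',[f(320,30),f(45,192),f(525,355),f(240,527)],20)[:,:2]
print(P,'centre',P.mean(0));a,b,c,d=P
print('sides plain',np.linalg.norm(a-b),'red',np.linalg.norm(c-d),'long',np.linalg.norm(a-c),np.linalg.norm(b-d))
x=(a+b-c-d);print('yaw',np.degrees(np.arctan2(x[1],x[0])),np.degrees(np.arctan2(*((b+d-a-c)[::-1])))-90)
g=lambda x,y:(395+x/9,230+y/9)
bt=onz('top',[g(66,150)],20)[0];hb=onz('top',[g(398,151)],20)[0];bl=onz('top',[g(475,155)],4)[0]
print('skimmer butt',bt,'handle end',hb,np.linalg.norm(bt-hb),'blade',bl,np.linalg.norm((bl-bt)[:2]))
u=(bl-bt)[:2];print('ang',np.degrees(np.arctan2(u[1],u[0])))
k=lambda x,y:(140+x/9,205+y/9)
bt=onz('top',[k(558,285)],20)[0];hb=onz('top',[k(245,195)],20)[0];bl=onz('top',[k(170,172)],4)[0]
print('spat butt',bt,'handle end',hb,np.linalg.norm(bt-hb),'blade',bl,np.linalg.norm((bl-bt)[:2]))
u=(bl-bt)[:2];print('ang',np.degrees(np.arctan2(u[1],u[0])))
E
```

```text
[[692.6 220.2]
 [597.1 370.1]
 [511.4 101.4]
 [413.2 255.2]] centre [553.6 236.7]
sides plain 177.70025006986896 red 182.4816900777699 long 216.63551053752988 216.7765297065624
yaw 32.62341554495466 32.53519581999002
skimmer butt [ 396.6 -326.7   20. ] handle end [ 398.8 -447.7   20. ] 121.01849164511272 blade [ 398.7 -482.7    4. ] 155.94850126752777
ang -89.23646226543984
spat butt [415.5 330.8  20. ] handle end [446.  446.6  20. ] 119.70460143337158 blade [455.3 479.    4. ] 153.4794335182516
ang 74.97703084779612
```

```bash
python3 - <<'E'
from h import *
p,R=plan([400,-380,220],toolR(1),0.6,tmax=.95)
E
```

```text
13 rows -> [ 400.1 -380.   220.3] roterr deg 0.03
[[0.49,0.24,-0.09,-0.35,-0.34,-0.94,0.6],[0.45,0.3,-0.1,-0.35,-0.34,-0.94,0.6],[0.41,0.35,-0.11,-0.35,-0.34,-0.94,0.6],[0.37,0.4,-0.11,-0.35,-0.34,-0.94,0.6],[0.31,0.45,-0.1,-0.35,-0.34,-0.94,0.6],[0.26,0.48,-0.1,-0.36,-0.34,-0.94,0.6],[0.2,0.51,-0.08,-0.35,-0.34,-0.94,0.6],[0.14,0.53,-0.07,-0.36,-0.34,-0.94,0.6],[0.07,0.55,-0.05,-0.35,-0.34,-0.94,0.6],[0.01,0.55,-0.03,-0.35,-0.34,-0.94,0.6],[-0.06,0.55,0,-0.36,-0.34,-0.94,0.6],[-0.12,0.54,0.03,-0.35,-0.34,-0.94,0.6],[-0.17,0.53,0.05,-0.36,-0.35,-0.95,0.6]]
```

Emit:
servo_tool(moves=[[[0.49,0.24,-0.09,-0.35,-0.34,-0.94,0.6],[0.45,0.3,-0.1,-0.35,-0.34,-0.94,0.6],[0.41,0.35,-0.11,-0.35,-0.34,-0.94,0.6],[0.37,0.4,-0.11,-0.35,-0.34,-0.94,0.6],[0.31,0.45,-0.1,-0.35,-0.34,-0.94,0.6],[0.26,0.48,-0.1,-0.36,-0.34,-0.94,0.6],[0.2,0.51,-0.08,-0.35,-0.34,-0.94,0.6],[0.14,0.53,-0.07,-0.36,-0.34,-0.94,0.6],[0.07,0.55,-0.05,-0.35,-0.34,-0.94,0.6],[0.01,0.55,-0.03,-0.35,-0.34,-0.94,0.6],[-0.06,0.55,0,-0.36,-0.34,-0.94,0.6],[-0.12,0.54,0.03,-0.35,-0.34,-0.94,0.6]]])

```text
time: 34.65
ee_pos: [407.9, -341.7, 221.1]
ee_rot: [[0.992, -0.114, 0.046], [-0.116, -0.992, 0.048], [0.041, -0.053, -0.998]]
force: [-0.4, 0.5, -0.2]
grip_width: 0.601
```

Emit:
servo_tool(moves=[[[-0.17,0.53,0.05,-0.36,-0.35,-0.95,0.6],[0,0,0,0,0,0,0.6],[0,0,0,0,0,0,0.6]]])

```text
time: 35.02
ee_pos: [394.8, -370.2, 217.0]
ee_rot: [[1.0, -0.006, 0.005], [-0.007, -1.0, 0.009], [0.005, -0.009, -1.0]]
force: [-0.4, 1.2, -0.3]
grip_width: 0.601
```

```bash
python3 - <<'E'
from h import *
s=show();np.savez('st_w16.npz',**s);cv2.imwrite('pics/w16.png',r.camera('wrist'))
E
```

```text
t 35.02 p [ 394.8 -370.2  217. ] tr [-183.4 -371.1 -111.6] xaz -0.4 z [ 0.005  0.009 -1.   ] F [-0.4  1.2 -0.3] g 0.601 j [-46.   1. 109.   1.  70. -46.]
```

View pics/w16.png

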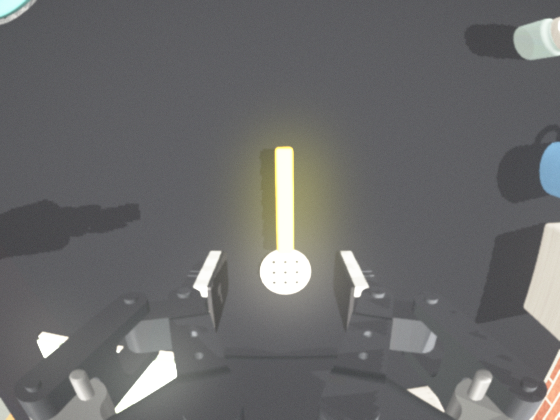

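```bash
cat > util.py <<'E'
from h import *
def utensil(pic,st,lo,hi,roi=None):
    im=cv2.imread(pic);hsv=cv2.cvtColor(im,cv2.COLOR_BGR2HSV);m=cv2.inRange(hsv,lo,hi)
    if roi: mm=np.zeros_like(m);x0,y0,x1,y1=roi;mm[y0:y1,x0:x1]=m[y0:y1,x0:x1];m=mm
    n,l,s,c=cv2.connectedComponentsWithStats(m);i=1+np.argmax(s[1:,4])
    pts=np.argwhere(l==i)[:,::-1].astype(float)
    P=wonz(pts,st,18)[:,:2];ce=(P.max(0)+P.min(0))/2
    cc,(w,h),a=cv2.minAreaRect(P.astype(np.float32));b=cv2.boxPoints((cc,(w,h),a))
    e=[(b[1]-b[0]),(b[2]-b[1])];u=max(e,key=np.linalg.norm);u=u/np.linalg.norm(u)
    print('px',s[i,4],'handle rect centre',cc,'size',round(w,1),round(h,1),'axis ang',np.degrees(np.arctan2(u[1],u[0])));return np.array(cc),u
E
python3 - <<'E'
from util import *
st=dict(np.load('st_w16.npz'))
c,u=utensil('pics/w16.png',st,(15,60,120),(35,255,255))
u=u if u[1]<0 else -u
print('origin',c+20*u,'blade',wonz([(286,271)],st,4))
print('ends',wonz([(284,147),(285.5,250)],st,20))
b=wonz([(286,271)],st,4)[0,:2]
bt=wonz([(284,147)],st,20)[0,:2];d=(b-bt);d/=np.linalg.norm(d);print('dir',np.degrees(np.arctan2(d[1],d[0])),'origin',bt+80*d, b-70*d)
E
```

```text
px 2658 handle rect centre (404.13177490234375, -385.15509033203125) size 116.8 64.6 axis ang 88.10787
origin [ 403.47141832 -405.14418411] blade [[ 402.34104703 -478.13992512    4.        ]]
ends [[ 400.25673314 -328.64675748   20.        ]
 [ 401.47045175 -443.65331233   20.        ]]
dir -89.2012032833412 origin [ 401.37202763 -408.63898284] [ 401.36516435 -408.14672792]
```

```bash
python3 - <<'E'
from util import *
p,R=plan([400.5,-407.5,70],toolR(0.8),0.6)
p,R=plan([400.5,-407.5,5],toolR(0.8),0.6,p0=p,R0=R,n=3)
E
```

```text
3 rows -> [ 400.2 -407.7   69.7] roterr deg 0.04
[[0.03,0.21,0.82,-0.02,-0.01,-0.06,0.6],[0.03,0.21,0.82,-0.02,-0.02,-0.05,0.6],[0.02,0.22,0.82,-0.03,-0.01,-0.06,0.6]]
3 rows -> [ 400.2 -407.8    4.9] roterr deg 0.04
[[0,0,0.36,0,0,0,0.6],[0,0,0.36,0,0,0,0.6],[0,0,0.36,0,0,0,0.6]]
```

Emit:
servo_tool(moves=[[[0.03,0.21,0.82,-0.02,-0.01,-0.06,0.6],[0.03,0.21,0.82,-0.02,-0.02,-0.05,0.6],[0.02,0.22,0.82,-0.03,-0.01,-0.06,0.6],[0,0,0,0,0,0,0.6],[0,0,0,0,0,0,0.6],[0,0,0,0,0,0,0.6]]], grip_force=40)

```text
time: 35.83
ee_pos: [401.7, -409.9, 73.7]
ee_rot: [[1.0, 0.015, 0.004], [0.015, -1.0, -0.006], [0.004, 0.006, -1.0]]
force: [-0.5, -0.1, 1.5]
grip_width: 0.6
```

```bash
python3 - <<'E'
from util import *
s=show();cv2.imwrite('pics/w17.png',r.camera('wrist'))
p,R=plan([400.5,-407.5,5],toolR(0.8),0.6,n=4)
E
```

```text
t 35.83 p [ 401.7 -409.9   73.7] tr [-107.6 -411.2 -233.3] xaz 0.9 z [ 0.004 -0.006 -1.   ] F [-0.5 -0.1  1.5] g 0.6 j [-48.  13. 113.  -0.  54. -49.]
4 rows -> [ 400.6 -407.8    5.2] roterr deg 0.03
[[-0.01,-0.01,0.29,0.01,-0.01,0,0.6],[0,-0.01,0.28,0.01,-0.01,0,0.6],[-0.01,-0.01,0.29,0.01,-0.01,0.01,0.6],[0,-0.01,0.28,0.02,0,0,0.6]]
```

View pics/w17.png

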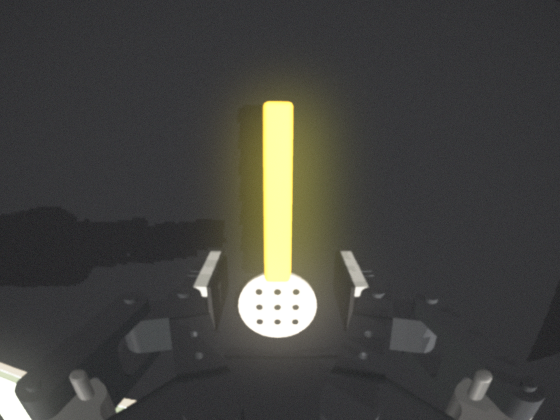

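Emit:
servo_tool(moves=[[[-0.01,-0.01,0.29,0.01,-0.01,0,0.6],[-0.01,-0.01,0.28,0.01,-0.01,0,0.6],[-0.01,-0.01,0.28,0.01,-0.01,0.01,0.6],[0,-0.01,0.27,0.01,0,0,0.6],[0,0,0,0,0,0,0.6],[0,0,0,0,0,0,0.6]]], grip_force=40)

```text
time: 36.62
ee_pos: [398.4, -406.6, 3.4]
ee_rot: [[1.0, 0.014, -0.003], [0.014, -1.0, 0.002], [-0.003, -0.003, -1.0]]
force: [0.1, -0.5, -0.1]
grip_width: 0.601
```

Emit:
servo_tool(moves=[[[0,0,0,0,0,0,0],[0,0,0,0,0,0,0],[0,0,0,0,0,0,0],[0,0,0,0,0,0,0],[0,0,0,0,0,0,0]]], grip_force=40)

```text
time: 37.25
ee_pos: [398.9, -407.1, 4.5]
ee_rot: [[1.0, 0.014, -0.002], [0.014, -1.0, 0.001], [-0.002, -0.001, -1.0]]
force: [0.4, 0.8, 5.2]
grip_width: 0.199
```

```bash
python3 - <<'E'
from util import *
s=show()
p,R=plan(s['ee_pos']+[0,0,120],s['ee_rot'],0,n=3)
E
```

```text
t 37.25 p [ 398.9 -407.1    4.5] tr [ -75.3 -408.2 -294.6] xaz 0.8 z [-0.002  0.001 -1.   ] F [0.4 0.8 5.2] g 0.199 j [-48.  18. 115.  -0.  47. -49.]
3 rows -> [ 399.1 -407.3  124.5] roterr deg 0.0
[[0,0,-0.67,0,0,0,0],[0,0,-0.66,0,0,0,0],[0,0,-0.67,0,0,0,0]]
```

Emit:
servo_tool(moves=[[[0,0,-0.5,0,0,0,0],[0,0,-0.7,0,0,0,0],[0,0,-0.8,0,0,0,0],[0,0,-0.8,0,0,0,0],[0,0,-0.8,0,0,0,0],[0,0,-0.8,0,0,0,0],[0,0,0,0,0,0,0]]])

```text
time: 38.12
ee_pos: [400.7, -409.0, 272.6]
ee_rot: [[1.0, 0.014, 0.003], [0.014, -1.0, -0.004], [0.003, 0.004, -1.0]]
force: [-0.3, -0.5, -0.6]
grip_width: 0.2
```

```bash
python3 - <<'E'
from util import *
s=show();cv2.imwrite('pics/w18.png',r.camera('wrist'))
p,R=plan([470,-80,290],toolR(60),0,tmax=.95)
p,R=plan([566,192,270],toolR(122.6),0,p0=p,R0=R,tmax=.95)
E
```

```text
t 38.12 p [ 400.7 -409.   272.6] tr [-207.8 -410.2  -61.6] xaz 0.8 z [ 0.003 -0.004 -1.   ] F [-0.3 -0.5 -0.6] g 0.2 j [-48.   3. 102.  -0.  75. -49.]
10 rows -> [469.8 -80.  290.3] roterr deg 0.03
[[0.12,-0.54,-0.03,0,0,-0.86,0],[0.18,-0.53,-0.04,0,0,-0.86,0],[0.23,-0.51,-0.03,0,0,-0.86,0],[0.29,-0.48,-0.04,0,0,-0.86,0],[0.33,-0.45,-0.03,0,0,-0.86,0],[0.38,-0.41,-0.04,0,0,-0.86,0],[0.42,-0.37,-0.03,0,0,-0.86,0],[0.45,-0.33,-0.04,0,0,-0.86,0],[0.49,-0.27,-0.03,0,0,-0.86,0],[0.51,-0.23,-0.04,0,0,-0.87,0]]
10 rows -> [566.1 192.3 269.8] roterr deg 0.04
[[0.47,-0.09,0.03,0,0,-0.91,0],[0.48,-0.04,0.03,0,0,-0.91,0],[0.48,0.02,0.03,0,0,-0.91,0],[0.48,0.07,0.04,0,0,-0.91,0],[0.46,0.12,0.03,0,0,-0.91,0],[0.45,0.17,0.04,0,0,-0.91,0],[0.43,0.22,0.03,0,0,-0.91,0],[0.4,0.26,0.04,0,0,-0.91,0],[0.37,0.31,0.03,0,0,-0.91,0],[0.34,0.35,0.04,0,0,-0.91,0]]
```

View pics/w18.png

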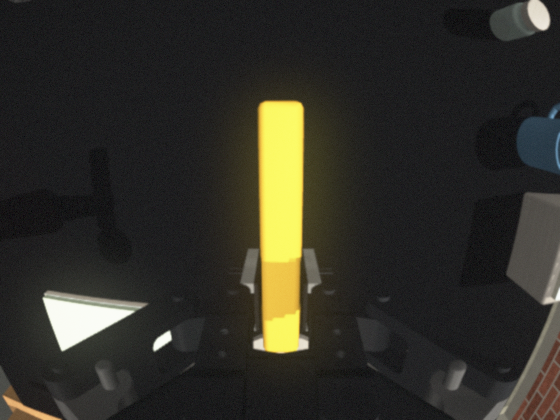

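Gripped centrally, handle straight along the tool. Moving to the tray.

Emit:
servo_tool(moves=[[[0.12,-0.54,-0.03,0,0,-0.86,0],[0.18,-0.53,-0.04,0,0,-0.86,0],[0.23,-0.51,-0.03,0,0,-0.86,0],[0.29,-0.48,-0.04,0,0,-0.86,0],[0.33,-0.45,-0.03,0,0,-0.86,0],[0.38,-0.41,-0.04,0,0,-0.86,0],[0.42,-0.37,-0.03,0,0,-0.86,0],[0.45,-0.33,-0.04,0,0,-0.86,0],[0.49,-0.27,-0.03,0,0,-0.86,0],[0.51,-0.23,-0.04,0,0,-0.87,0]]])

```text
time: 39.42
ee_pos: [467.8, -78.0, 286.1]
ee_rot: [[0.497, 0.868, -0.008], [0.868, -0.497, 0.004], [-0.001, -0.009, -1.0]]
force: [-0.3, -0.2, -1.3]
grip_width: 0.196
```

Emit:
servo_tool(moves=[[[0.47,-0.09,0.03,0,0,-0.91,0],[0.48,-0.04,0.03,0,0,-0.91,0],[0.48,0.02,0.03,0,0,-0.91,0],[0.48,0.07,0.04,0,0,-0.91,0],[0.46,0.12,0.03,0,0,-0.91,0],[0.45,0.17,0.04,0,0,-0.91,0],[0.43,0.22,0.03,0,0,-0.91,0],[0.4,0.26,0.04,0,0,-0.91,0],[0.37,0.31,0.03,0,0,-0.91,0],[0.34,0.35,0.04,0,0,-0.91,0],[0,0,0,0,0,0,0],[0,0,0,0,0,0,0]]])

```text
time: 40.92
ee_pos: [564.2, 192.3, 266.9]
ee_rot: [[-0.538, 0.843, -0.007], [0.843, 0.538, 0.001], [0.004, -0.005, -1.0]]
force: [-0.3, 0.5, -1.0]
grip_width: 0.2
```

```bash
python3 - <<'E'
from util import *
s=show();np.savez('st_w19.npz',**s);cv2.imwrite('pics/w19.png',r.camera('wrist'));cv2.imwrite('pics/s19.png',r.camera('scene'))
c,sn=np.cos(np.radians(32.6)),np.sin(np.radians(32.6))
for X in [(-109,-88),(-109,88),(109,-88),(109,88),(-105,0),(105,0)]:
    print(X,np.round(wproj([[553.6+c*X[0]-sn*X[1],236.7+sn*X[0]+c*X[1],20]],s)[0]))
E
```

```text
t 40.92 p [564.2 192.3 266.9] tr [-35.4 181.4  31.4] xaz 122.5 z [-0.007  0.001 -1.   ] F [-0.3  0.5 -1. ] g 0.2 j [  16.    6.   99.    0.   75. -106.]
(-109, -88) [241.  99.]
(-109, 88) [387. 102.]
(109, -88) [246. 269.]
(109, 88) [376. 267.]
(-105, 0) [316. 102.]
(105, 0) [312. 266.]
```

View pics/w19.png

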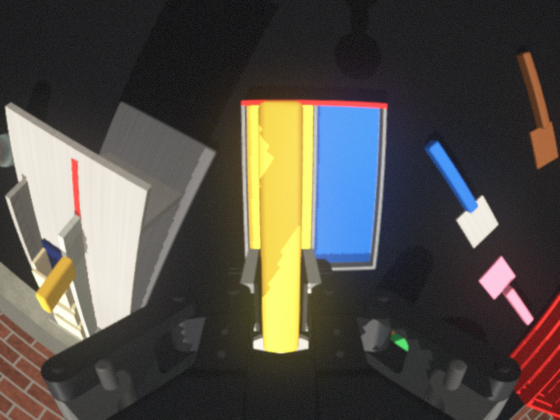

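View pics/s19.png

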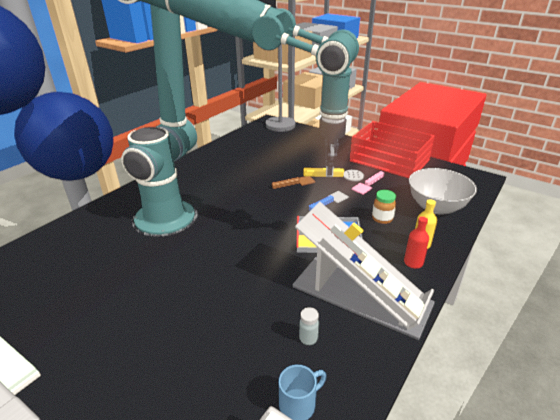

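```bash
python3 - <<'E'
from util import *
p,R=plan([568,195,60],toolR(122.6),0)
E
```

```text
5 rows -> [568.  195.2  59.9] roterr deg 0.04
[[0,0.02,0.69,-0.01,-0.01,0,0],[0,0.02,0.69,0,-0.01,0,0],[0,0.01,0.7,-0.01,0,-0.01,0],[0,0.01,0.69,0,-0.01,0,0],[0.01,0.02,0.7,-0.01,0,-0.01,0]]
```

Emit:
servo_tool(moves=[[[0,0.02,0.69,0,0,0,0],[0,0.02,0.69,0,0,0,0],[0,0.01,0.7,0,0,0,0],[0,0.01,0.69,0,0,0,0],[0.01,0.02,0.6,0,0,0,0],[0,0,0,0,0,0,0],[0,0,0,0,0,0,0],[0,0,0,0,0,0,0]]])

```text
time: 42.02
ee_pos: [570.5, 196.9, 69.5]
ee_rot: [[-0.538, 0.843, 0.001], [0.843, 0.538, 0.004], [0.002, 0.003, -1.0]]
force: [-0.2, 0.2, -1.2]
grip_width: 0.205
```

```bash
python3 - <<'E'
from util import *
s=show();cv2.imwrite('pics/w20.png',r.camera('wrist'))
p,R=plan([568,195,10],toolR(122.6),0,n=4)
E
```

```text
t 42.02 p [570.5 196.9  69.5] tr [  68.9  185.6 -136.3] xaz 122.6 z [ 0.001  0.004 -1.   ] F [-0.2  0.2 -1.2] g 0.205 j [  17.   16.  109.    0.   55. -106.]
4 rows -> [568.2 194.9  10. ] roterr deg 0.04
[[0,-0.01,0.25,0.01,0,0,0],[0,-0.01,0.25,0,-0.01,0,0],[0,-0.02,0.24,0.01,0,0,0],[-0.01,-0.01,0.25,0,-0.01,-0.01,0]]
```

View pics/w20.png

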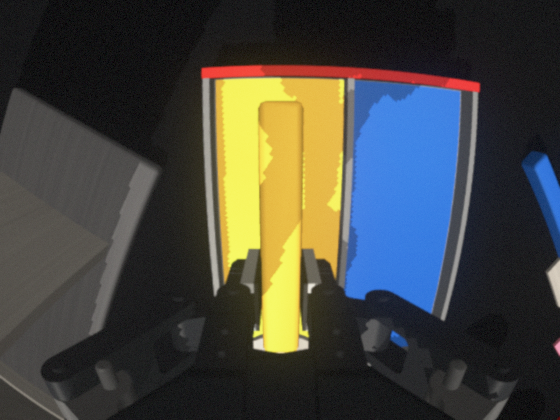

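Emit:
servo_tool(moves=[[[0,-0.01,0.25,0,0,0,0],[0,-0.01,0.25,0,0,0,0],[0,-0.02,0.25,0,0,0,0],[0,-0.01,0.23,0,0,0,0],[0,0,0,0,0,0,0],[0,0,0,0,0,0,0],[0,0,0,0,0,0,0]]])

```text
time: 42.95
ee_pos: [565.6, 194.9, 7.6]
ee_rot: [[-0.538, 0.843, -0.003], [0.843, 0.538, 0.002], [0.004, -0.002, -1.0]]
force: [0.2, -0.8, -1.3]
grip_width: 0.198
```

```bash
python3 - <<'E'
from util import *
s=show()
E
```

```text
t 42.95 p [565.6 194.9   7.6] tr [  95.5  183.9 -192.4] xaz 122.6 z [-0.003  0.002 -1.   ] F [ 0.2 -0.8 -1.3] g 0.198 j [  17.   20.  111.    0.   49. -106.]
```

Emit:
servo_tool(moves=[[[0,0,0,0,0,0,0.25],[0,0,0,0,0,0,0.35],[0,0,0,0,0,0,0.45],[0,0,0,0,0,0,0.45],[0,0,0,0,0,0,0.45],[0,0,-0.4,0,0,0,0.45],[0,0,-0.7,0,0,0,0.45],[0,0,-0.8,0,0,0,0.45],[0,0,-0.8,0,0,0,0.5],[0,0,0,0,0,0,0.5]]])

```text
time: 44.2
ee_pos: [570.1, 195.8, 176.1]
ee_rot: [[-0.538, 0.843, 0.007], [0.843, 0.538, 0.005], [0.001, 0.009, -1.0]]
force: [-0.4, 0.3, -0.1]
grip_width: 0.5
```

```bash
python3 - <<'E'
from util import *
s=show();np.savez('st_w21.npz',**s);cv2.imwrite('pics/w21.png',r.camera('wrist'));cv2.imwrite('pics/t21.png',r.camera('top'))
p,R=plan([440,380,220],toolR(-14.8),0.6,tmax=.95)
E
```

```text
t 44.2 p [570.1 195.8 176.1] tr [ 15.2 184.5 -44.2] xaz 122.6 z [ 0.007  0.005 -1.   ] F [-0.4  0.3 -0.1] g 0.5 j [  16.    9.  105.    0.   65. -106.]
22 rows -> [439.8 380.  220.1] roterr deg 0.02
[[0.17,-0.01,-0.04,0,0,0.91,0.6],[0.17,-0.02,-0.04,0,0,0.91,0.6],[0.16,-0.04,-0.04,0,0,0.91,0.6],[0.16,-0.06,-0.04,0,0,0.91,0.6],[0.15,-0.08,-0.04,0,0,0.91,0.6],[0.14,-0.09,-0.04,0,0,0.91,0.6],[0.13,-0.11,-0.04,0,0,0.91,0.6],[0.12,-0.12,-0.04,0,0,0.91,0.6],[0.11,-0.13,-0.03,0,0,0.91,0.6],[0.09,-0.15,-0.04,0,0,0.91,0.6],[0.07,-0.15,-0.03,0,0,0.91,0.6],[0.06,-0.16,-0.04,0,0,0.91,0.6],[0.04,-0.17,-0.03,0,0,0.91,0.6],[0.02,-0.17,-0.04,0,0,0.91,0.6],[0,-0.17,-0.03,0,0,0.91,0.6],[-0.02,-0.17,-0.04,0,0,0.9,0.6],[-0.03,-0.17,-0.03,0,0,0.91,0.6],[-0.05,-0.16,-0.04,0,0,0.9,0.6],[-0.07,-0.15,-0.03,-0.01,0,0.91,0.6],[-0.09,-0.15,-0.04,0,0,0.9,0.6],[-0.1,-0.14,-0.03,-0.01,0.01,0.91,0.6],[-0.12,-0.12,-0.04,0,0,0.9,0.6]]
```

View pics/w21.png

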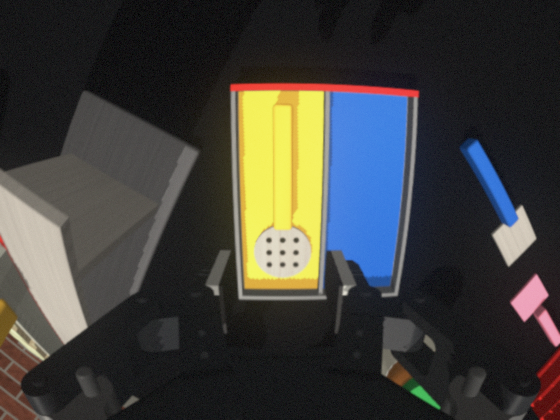

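```bash
python3 - <<'E'
from util import *
s=r.state();R0=s['ee_rot'];p0=s['ee_pos']
p,R=plan([440,375,220],toolR(165),0.6,tmax=.95)
E
```

```text
7 rows -> [439.9 375.  220. ] roterr deg 0.03
[[0.52,-0.02,-0.12,0,0,-0.88,0.6],[0.52,0.03,-0.11,0,0,-0.88,0.6],[0.52,0.09,-0.12,0,0,-0.88,0.6],[0.51,0.14,-0.11,0,-0.01,-0.88,0.6],[0.49,0.19,-0.12,0.01,0,-0.88,0.6],[0.46,0.25,-0.11,0,-0.01,-0.89,0.6],[0.44,0.29,-0.12,0.01,0,-0.88,0.6]]
```

View pics/t21.png

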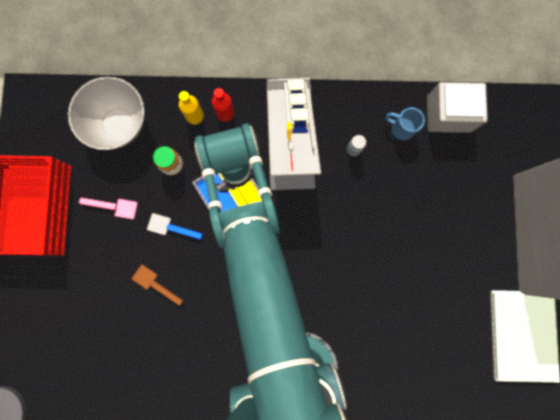

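Emit:
servo_tool(moves=[[[0.52,-0.02,-0.12,0,0,-0.88,0.6],[0.52,0.03,-0.11,0,0,-0.88,0.6],[0.52,0.09,-0.12,0,0,-0.88,0.6],[0.51,0.14,-0.11,0,0,-0.88,0.6],[0.49,0.19,-0.12,0,0,-0.88,0.6],[0.46,0.25,-0.11,0,0,-0.89,0.6],[0.44,0.29,-0.12,0,0,-0.88,0.6],[0,0,0,0,0,0,0.6],[0,0,0,0,0,0,0.6],[0,0,0,0,0,0,0.6]]])

```text
time: 45.55
ee_pos: [439.8, 373.7, 218.3]
ee_rot: [[-0.965, 0.26, -0.004], [0.26, 0.965, 0.001], [0.004, -0.0, -1.0]]
force: [-0.7, -0.1, -0.4]
grip_width: 0.602
```

```bash
python3 - <<'E'
from util import *
s=show();np.savez('st_w22.npz',**s);cv2.imwrite('pics/w22.png',r.camera('wrist'))
E
```

```text
t 45.55 p [439.8 373.7 218.3] tr [-110.2  369.3  -67.9] xaz 164.9 z [-0.004  0.001 -1.   ] F [-0.7 -0.1 -0.4] g 0.602 j [  38.    5.  105.    0.   70. -127.]
```

View pics/w22.png

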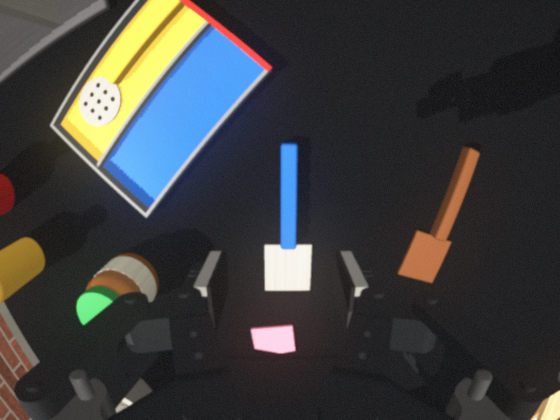

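```bash
python3 - <<'E'
from util import *
np.set_printoptions(precision=1,suppress=True)
st=dict(np.load('st_w22.npz'))
bt=wonz([(289,144)],st,20)[0,:2];b=wonz([(288,267)],st,4)[0,:2];d=b-bt;L=np.linalg.norm(d);d/=L
print(bt,b,L,np.degrees(np.arctan2(d[1],d[0])),'origin',bt+80*d,b-70*d)
o=(bt+80*d+b-70*d)/2;az=np.degrees(np.arctan2(d[1],d[0]))+90
p,R=plan([*o,70],toolR(az),0.6)
E
```

```text
[419.8 335.5] [458.2 478.9] 148.4416531518372 75.01306482599483 origin [440.5 412.8] [440.1 411.3]
4 rows -> [440.6 412.2  69.8] roterr deg 0.04
[[0.04,0.15,0.62,0,-0.01,0,0.6],[0.04,0.16,0.62,0,-0.01,-0.01,0.6],[0.04,0.15,0.62,0,-0.01,0,0.6],[0.03,0.16,0.62,0,0,-0.01,0.6]]
```

Emit:
servo_tool(moves=[[[0.04,0.15,0.62,0,0,0,0.6],[0.04,0.16,0.62,0,0,0,0.6],[0.04,0.15,0.62,0,0,0,0.6],[0.03,0.14,0.62,0,0,0,0.6],[0,0,0,0,0,0,0.6],[0,0,0,0,0,0,0.6]]])

```text
time: 46.35
ee_pos: [440.8, 412.2, 71.9]
ee_rot: [[-0.966, 0.26, -0.002], [0.26, 0.966, 0.003], [0.003, 0.002, -1.0]]
force: [0.4, 0.7, 0.9]
grip_width: 0.603
```

```bash
python3 - <<'E'
from util import *
s=show();cv2.imwrite('pics/w23.png',r.camera('wrist'))
p,R=plan([440,411.5,5],toolR(165),0.6,n=4)
E
```

```text
t 46.35 p [440.8 412.2  71.9] tr [ -34.4  407.7 -193.2] xaz 165.0 z [-0.002  0.003 -1.   ] F [0.4 0.7 0.9] g 0.603 j [  41.   16.  109.    0.   55. -124.]
4 rows -> [440.2 411.3   4.9] roterr deg 0.04
[[0,-0.01,0.28,0.01,0,0,0.6],[0,-0.01,0.28,0.01,0,0,0.6],[0.01,0,0.28,0.01,-0.01,0,0.6],[0,-0.01,0.29,0,0,-0.01,0.6]]
```

View pics/w23.png

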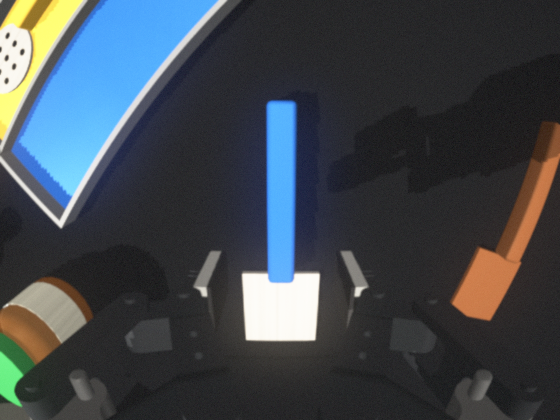

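Emit:
servo_tool(moves=[[[0,-0.01,0.28,0,0,0,0.6],[0,-0.01,0.28,0,0,0,0.6],[0,0,0.28,0,0,0,0.6],[0,0,0.28,0,0,0,0.6],[0,0,0,0,0,0,0.6],[0,0,0,0,0,0,0.6],[0,0,0,0,0,0,0],[0,0,0,0,0,0,0],[0,0,0,0,0,0,0],[0,0,0,0,0,0,0],[0,0,0,0,0,0,0]]], grip_force=40)

```text
time: 47.78
ee_pos: [440.1, 411.9, 4.6]
ee_rot: [[-0.966, 0.259, -0.001], [0.259, 0.966, 0.004], [0.002, 0.003, -1.0]]
force: [-0.4, -0.0, 5.6]
grip_width: 0.201
```

Emit:
servo_tool(moves=[[[0,0,-0.5,0,0,0,0],[0,0,-0.7,0,0,0,0],[0,0,-0.8,0,0,0,0],[0,0,-0.8,0,0,0,0],[0,0,0,0,0,0,0],[0,0,0,0,0,0,0]]])

```text
time: 48.52
ee_pos: [439.2, 410.3, 170.5]
ee_rot: [[-0.966, 0.259, -0.004], [0.259, 0.966, 0.001], [0.004, 0.0, -1.0]]
force: [0.3, -0.1, -1.2]
grip_width: 0.198
```

```bash
python3 - <<'E'
from util import *
s=show();cv2.imwrite('pics/w24.png',r.camera('wrist'))
p,R=plan([521.6,267.2,172],toolR(122.6),0,tmax=.95)
E
```

```text
t 48.52 p [439.2 410.3 170.5] tr [ -85.2  405.8 -108.6] xaz 165.0 z [-0.004  0.001 -1.   ] F [ 0.3 -0.1 -1.2] g 0.198 j [  41.   10.  105.    0.   65. -125.]
7 rows -> [521.7 267.2 172.2] roterr deg 0.04
[[-0.28,-0.28,-0.01,0,-0.01,0.88,0],[-0.31,-0.25,-0.01,0,0,0.88,0],[-0.33,-0.21,-0.01,-0.01,-0.01,0.88,0],[-0.35,-0.18,0,0,0,0.88,0],[-0.37,-0.14,-0.01,-0.01,-0.01,0.88,0],[-0.38,-0.1,0,0,0,0.88,0],[-0.38,-0.05,-0.01,-0.01,-0.01,0.89,0]]
```

View pics/w24.png

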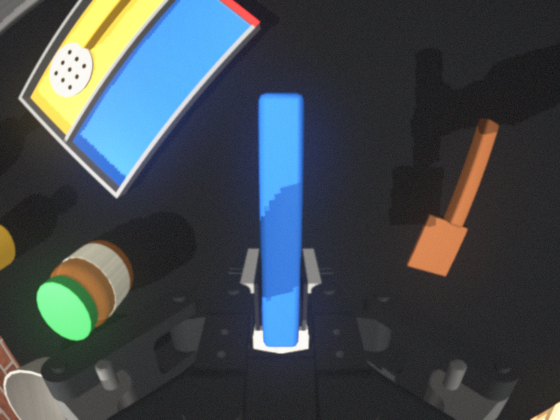

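Emit:
servo_tool(moves=[[[-0.28,-0.28,-0.01,0,0,0.88,0],[-0.31,-0.25,-0.01,0,0,0.88,0],[-0.33,-0.21,-0.01,0,0,0.88,0],[-0.35,-0.18,0,0,0,0.88,0],[-0.37,-0.14,-0.01,0,0,0.88,0],[-0.38,-0.1,0,0,0,0.88,0],[-0.38,-0.05,-0.01,0,0,0.89,0],[0,0,0.6,0,0,0,0],[0,0,0.7,0,0,0,0],[0,0,0.4,0,0,0,0],[0,0,0,0,0,0,0],[0,0,0,0,0,0,0]]])

```text
time: 50.08
ee_pos: [522.4, 268.4, 71.7]
ee_rot: [[-0.538, 0.843, -0.004], [0.843, 0.538, 0.002], [0.004, -0.002, -1.0]]
force: [0.7, 0.4, -1.0]
grip_width: 0.199
```

```bash
python3 - <<'E'
from util import *
s=show();cv2.imwrite('pics/w25.png',r.camera('wrist'))
p,R=plan([521.6,267.2,9],toolR(122.6),0,n=5)
E
```

```text
t 50.08 p [522.4 268.4  71.7] tr [  29.6  259.7 -156.5] xaz 122.6 z [-0.004  0.002 -1.   ] F [ 0.7  0.4 -1. ] g 0.199 j [ 25.  14. 111.   0.  55. -98.]
5 rows -> [521.4 267.1   9.1] roterr deg 0.03
[[0,-0.01,0.21,0,-0.01,0,0],[0,-0.01,0.21,0,0,0,0],[0,-0.01,0.21,0,-0.01,0,0],[-0.01,0,0.22,0,0,0,0],[0,-0.01,0.21,0,-0.01,0,0]]
```

View pics/w25.png

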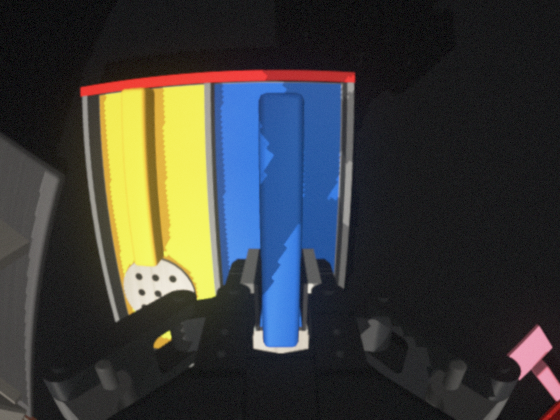

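Emit:
servo_tool(moves=[[[0,0.02,0.21,0,0,0,0],[0,0.01,0.21,0,0,0,0],[0,0,0.21,0,0,0,0],[0,0,0.21,0,0,0,0],[0,0,0.21,0,0,0,0],[0,0,0,0,0,0,0],[0,0,0,0,0,0,0]]])

```text
time: 51.0
ee_pos: [523.9, 269.5, 8.6]
ee_rot: [[-0.538, 0.843, -0.003], [0.843, 0.538, 0.002], [0.004, -0.001, -1.0]]
force: [-0.2, 0.6, -1.6]
grip_width: 0.199
```

```bash
python3 - <<'E'
from util import *
s=show()
E
```

```text
t 51.0 p [523.9 269.5   8.6] tr [  62.4  260.7 -210.4] xaz 122.6 z [-0.003  0.002 -1.   ] F [-0.2  0.6 -1.6] g 0.199 j [ 25.  19. 113.   0.  48. -98.]
```

Emit:
servo_tool(moves=[[[0,0,0,0,0,0,0.25],[0,0,0,0,0,0,0.35],[0,0,0,0,0,0,0.45],[0,0,0,0,0,0,0.45],[0,0,0,0,0,0,0.45],[0,0,-0.4,0,0,0,0.45],[0,0,-0.7,0,0,0,0.45],[0,0,-0.8,0,0,0,0.45],[0,0,-0.8,0,0,0,0.5],[0,0,-0.8,0,0,0,0.5],[0,0,0,0,0,0,0.5]]])

```text
time: 52.38
ee_pos: [527.7, 270.6, 225.1]
ee_rot: [[-0.538, 0.843, 0.007], [0.843, 0.538, 0.007], [0.002, 0.01, -1.0]]
force: [0.1, -0.4, 0.8]
grip_width: 0.503
```

```bash
python3 - <<'E'
from util import *
s=show();np.savez('st_w26.npz',**s);cv2.imwrite('pics/w26.png',r.camera('wrist'))
p,R=plan([430,190,300],s['ee_rot'],0.5)
E
```

```text
t 52.38 p [527.7 270.6 225.1] tr [-42.4 261.5 -20.9] xaz 122.6 z [ 0.007  0.007 -1.   ] F [ 0.1 -0.4  0.8] g 0.503 j [ 25.   6. 103.   0.  70. -98.]
3 rows -> [430.  189.7 299.8] roterr deg 0.03
[[-0.09,-0.69,-0.44,-0.01,0,0,0.5],[-0.08,-0.68,-0.44,-0.02,0,0,0.5],[-0.09,-0.69,-0.43,-0.01,-0.01,0,0.5]]
```

View pics/w26.png

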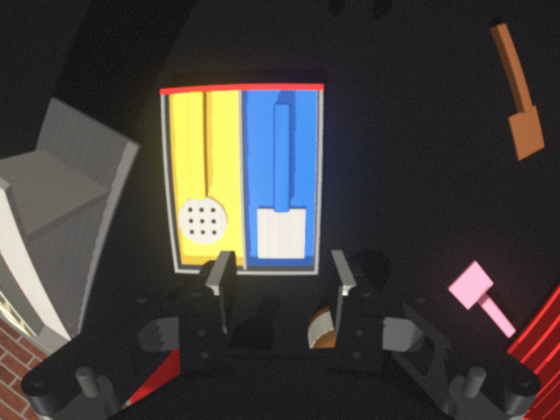

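```bash
python3 - <<'E'
from util import *
np.set_printoptions(precision=1,suppress=True)
c,sn=np.cos(np.radians(32.6)),np.sin(np.radians(32.6))
def tray(P): d=P[:,:2]-[553.6,236.7];return np.c_[d@[c,sn],d@[-sn,c]]
st=dict(np.load('st_w26.npz'))
print('skim blade',tray(wonz([(204,220)],st,6)),'butt',tray(wonz([(189,93),(204,93)],st,24)),'spat blade',tray(wonz([(281,233)],st,6)),'butt',tray(wonz([(281,104)],st,24)))
st=dict(np.load('st_w21.npz'));print('before skim blade',tray(wonz([(283,252)],st,6)),'butt',tray(wonz([(283,104)],st,24)))
crop('pics/w26.png',150,75,340,285,3.5,'pics/c26.png')
E
```

```text
skim blade [[ 46.7 -48. ]] butt [[-100.4  -53.8]
 [ -99.4  -37.3]] spat blade [[62.9 43.6]] butt [[-85.5  43.6]]
before skim blade [[ 60.9 -40.6]] butt [[-88.5 -40.9]]
```

View pics/c26.png

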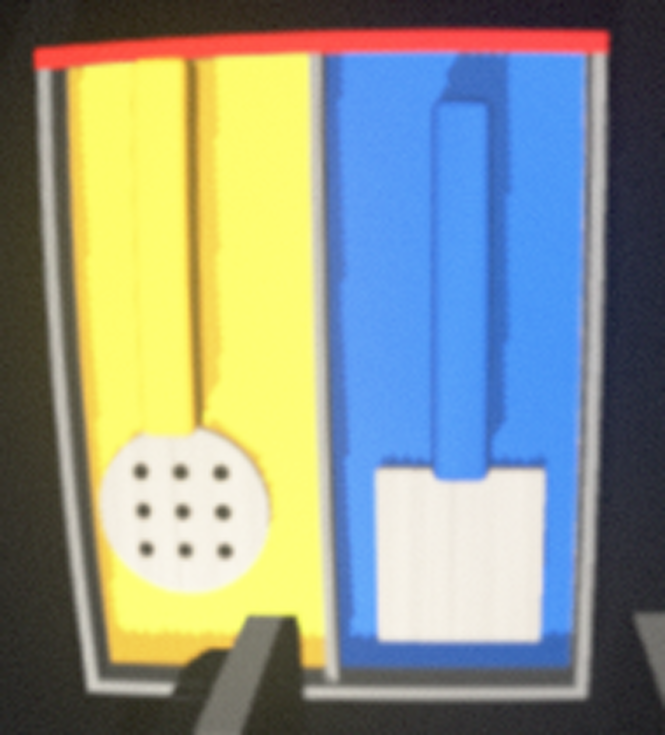

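Emit:
servo_tool(moves=[[[-0.09,-0.69,-0.44,0,0,0,0.5],[-0.08,-0.68,-0.44,0,0,0,0.5],[-0.09,-0.69,-0.43,0,0,0,0.5],[-0.2,-0.7,-0.4,0,0,0,0.5],[-0.2,-0.5,-0.4,0,0,0,0.5],[0,0,0,0,0,0,0.5],[0,0,0,0,0,0,0.5]]])

```text
time: 53.3
ee_pos: [381.1, 130.3, 344.1]
ee_rot: [[-0.538, 0.843, -0.005], [0.843, 0.538, 0.002], [0.004, -0.003, -1.0]]
force: [0.4, -0.2, 0.0]
grip_width: 0.502
```

```bash
python3 - <<'E'
from prof import *
s=show();np.savez('st_w27.npz',**s);cv2.imwrite('pics/w27.png',r.camera('wrist'));cv2.imwrite('pics/t27.png',r.camera('top'));cv2.imwrite('pics/s27.png',r.camera('scene'))
crop('pics/t27.png',185,70,330,245,3.4,'pics/c27.png')
crop('pics/s27.png',285,190,445,330,4.6,'pics/c28.png')
E
```

```text
t 53.3 p [381.1 130.3 344.1] tr [-235.2  129.3    5.1] xaz 122.6 z [-0.005  0.002 -1.   ] F [ 0.4 -0.2  0. ] g 0.502 j [  15.  -18.  113.    0.   86. -107.]
```

View pics/t27.png

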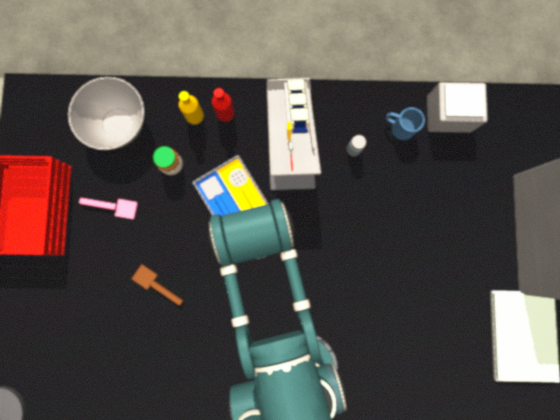

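View pics/c28.png

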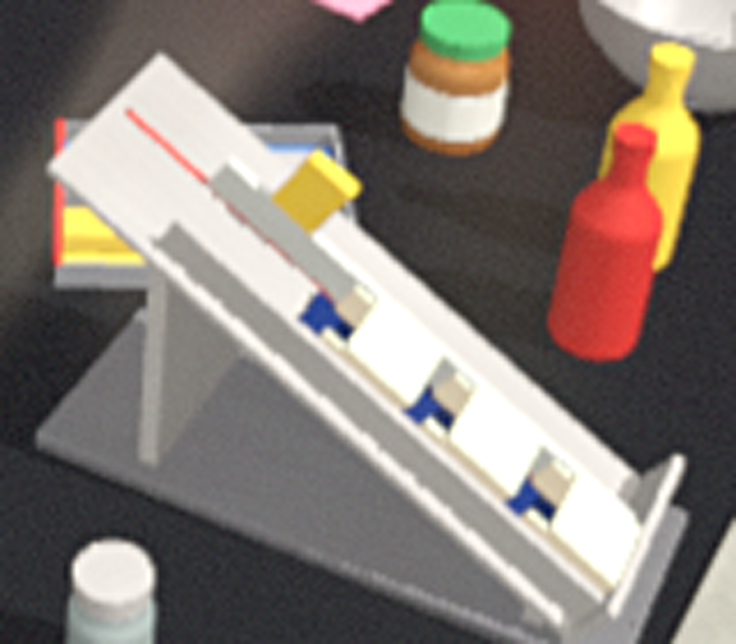

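View pics/w27.png

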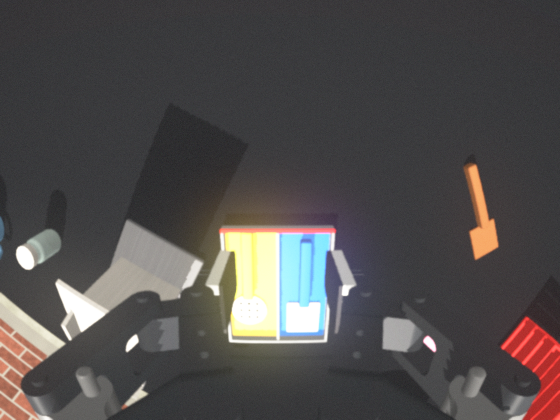

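```bash
python3 - <<'E'
from h import *
np.set_printoptions(precision=1,suppress=True)
k=lambda x,y:(285+x/4.6,190+y/4.6)
print('front-mouth left corners',ontr('scene',[k(348,342),k(450,437),k(553,530)],32))
print('navy uphill left corner',ontr('scene',[k(300,317),k(408,413),k(511,503)],2))
crop('pics/s27.png',340,245,440,325,7,'pics/c29.png')
E
```

```text
front-mouth left corners [[194.9 -24.2  32. ]
 [272.5 -26.2  32. ]
 [349.  -26.5  32. ]]
navy uphill left corner [[168.9  -3.9   2. ]
 [252.6  -3.2   2. ]
 [331.2  -1.6   2. ]]
```

View pics/c29.png

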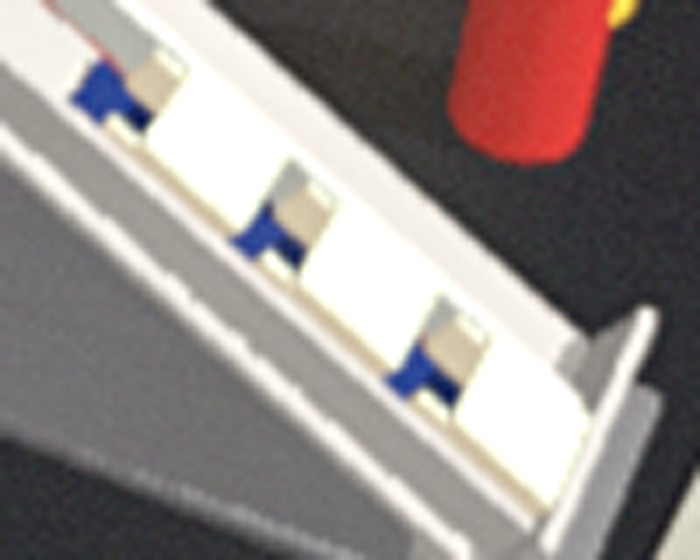

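```bash
python3 - <<'E'
from h import *
show();print(r.hand_in())
E
```

```text
t 53.45 p [381.2 130.5 343.9] tr [-235.1  129.6    5. ] xaz 122.6 z [-0.006  0.002 -1.   ] F [0.2 0.9 0.4] g 0.5 j [  15.  -18.  113.    0.   86. -107.]
the job is handed in; nothing more can be done
None
```

The job is handed in at about 53 s of the 210 s allowed. Every condition I could measure in the pictures was met; the hand-in reports no verdict.

- **Guide:** I tapped it in steps of 2.4 to 3 mm until it covered the red line. By camera it stands within about 1 mm of the line, with only a faint red sliver showing at its edge.
- **Cups:** Three cups were on the counter and I saw no fourth. All three lie in the chute on their navy backs, mouths uphill. They queue against the stop about 77 mm apart, which matches the 76 mm cup height, so none overlaps another.
- **Spatula:** It lies in the blue compartment, handle at the red-striped end. In the tray frame its blade is at x = +63 mm and the handle's free end at about -86 mm.
- **Skimmer:** It lies in the yellow compartment, handle at the red-striped end. After I placed it centrally (blade at x = +61 mm), it was found about 14 mm nearer the red end, probably the announced knock. Its blade is now at about +47 mm, above the 40 mm limit. The compartment wall stops it from going below about 45 mm, so I left it there.
- **Shaker and jar:** Both still stand where they were at the start.

Two checks were less sure. The wrist and top cameras disagreed by 4 to 6 mm on the spatula's starting position, though the grasp and placing were good. I judged the skimmer flat from its measured length and end position, not from a direct height measurement.

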